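# Swap the test block under the hardness gauge and take a reading

## Robot

A 6-joint arm with a two-finger parallel gripper is mounted at the origin on the work surface. World frame = base frame: x ahead of the robot, y to its left, z up, the work surface at z = 0. Lengths are in m, angles in rad, forces in N, time in s.
With the tool pointing down it reaches from about 0.3 to 0.775 m from the base axis. Payload 14.6 kg.
Tool frame: the origin (TCP) lies on the centre line of the jaws, within the pads' length; the fingertips stand 19 mm ahead of it and the grasp point (between the pads) is the TCP; y points along the fingers, x is the direction in which the jaws open and shut, and the axes are right-handed (so a half turn about y gives the same grasp; the last joint's range is limited). The gripper opens to 94 mm and grips with 3 to 60 N. Pads are 16 mm wide; open, the fingers measure 119 mm over their backs; the gripper's body (75 mm by 177 mm) begins 78 mm behind the grasp point.
Start: joints at [1.267, 0.3, 1.521, -0, 1.321, -0.067], TCP at [0.129, 0.535, 0.224] pointing down, gripper open.
Joint ranges: [-3.03, 3.03], [-0.79, 2.21], [0.23, 2.52], [-1.04, 4.18], [0, 3.07], [-2.55, 2.55]. Speed limits (rad/s): [2.22, 2.22, 2.57, 3.14, 3.14, 3.14].

## Interface

Orientations are given as [roll, pitch, yaw] about the fixed x, y, z axes, in that order (R = Rz(yaw) Ry(pitch) Rx(roll)).
In Python, from station import ctrl, optics gives the robot as it stands.
- The arm moves only by the tool jog_arm, never from a script. Its argument "targets" is a list of rows, each a list of 3 entries, a list of its own where there are three numbers: the finger opening in cm, from 0 to 9.4, then the shift along the tool's x, y, z in cm, then the turn about the tool's y in rad. A call has 1 to 10 rows; each row is the pose to reach, as a shift and turn from the pose commanded when the call began, along the tool's axes at that moment; what a row does not reach only later rows make up. A row lasts 1/10 s, in which the tool goes at most 50 mm and 8.59 degrees, less where a joint would pass 70% of its speed; a pose out of reach is approached as far as the arm can. A call with a gripper value outside its range is refused whole. The fingers move at their own pace and stop on an object; "grip_force" is the grip in N (left out, the last holds). Time passes only in rows, so rows that repeat a pose let the fingers close. It gives the time, the measured TCP pose, the force and the opening at its end, in the units of the state.
- ctrl.get_obs(): the state, without advancing time (a new reading comes with each control period).
- optics.camera(name): name is "side" or "top"; returns a dict with "img" (384x512x3 uint8, red, green, blue), "range_z" (384x512 float32, m along the optical axis (not along the pixel's ray), 0 where there is no reading), "camera_matrix" (3x3 intrinsics, pixels), "world_to_cam" (4x4, takes a point from world to camera coordinates). Camera axes: x right, y up, looking along -z (the intrinsics and any distortion apply to the point x, -y, -z); pixel columns grow to the right and rows downward; lengths in m; the calibration is good to about 2 mm. A picture is of the moment at which its call begins.
- ctrl.hand_in(): hands the job in, once; it reports no verdict.
The state is a dict: "time_s": time; "qpos": joint angles; "joint_vel": joint speeds; "tau": joint torques, N m; "ee_pos": TCP position; "eef_rot": TCP orientation; "force": force on the tool from outside, world axes, zero at the start; "moment": the same for the moment, N m; "grip_width": finger opening in m.
Only numpy, scipy, OpenCV 4.12 (cv2) and the standard library are available. Lean on these libraries where they do the work, as an engineer would, in place of code of your own. Each camera call takes 0.05 s, during which the arm holds its last target. There are 200 camera calls.

## Task

Check the hardness gauge on the blue test block: take the orange block off the gauge stand's anvil and lay it flat on the round cork mat, tip the blue block up out of its tight nest by pressing down its far end, which lies over a hollow, and lay it flat and square on the anvil, centred under the gauge. Then push the gauge's black knob down until the foot bears on the blue block, hold it there for about a second and let it rise again. Leave the other blocks in their nests and the glassware and other things on the table where they are.

Things in the scene. Friction and masses are not known exactly. Their poses are not given: they have to be found in the camera images.
- case: Black and grey moulded tray for test blocks, fixed, 124 (x) x 227 (y) x 50 mm high. Origin at the middle of its underside, z up, x away from its front edge (the one towards the robot). Four nests side by side at y = -81, -27, +27, +81 mm (the last is empty), 43 mm wide, x = -39.5 to +50 mm; walls 11 mm thick, all level with the tray's top. A block in its nest lies with its middle at x = 0.
- case_ridge (a point): Ridge across the nest floors, at the case's x = +1.5 mm, y = 0, 38 mm above the table; axes as the case's. On its front side the floor is level, 12 mm below the tray's top, so that a block's top is flush. Behind it (+x) the floor falls as a 35 degree ramp (the hollow) to a stop at the case's x = +41.5 mm, whose top is 32 mm above the table; above the stop the nest is open back to x = +50.
- blue_block_mid (a point): Middle of the blue test block, a loose hard plastic slab 76 x 40 x 12 mm, 30 to 65 g, in one of the nests. x along its length, y its width, z its thickness; at first as the case's axes. When its +x end is pressed down about 15 mm it tips over the ridge on to the ramp and stays there tilted about 35 degrees, slid down it by up to 5 mm; its -x end then stands 15 to 20 mm above the tray's top.
- green_block_mid (a point): Middle of the green test block, the same size as the blue one, in another nest; to be left there.
- yellow_block_mid (a point): Middle of the yellow test block, the same size as the blue one, in another nest; to be left there.
- orange_block_mid (a point): Middle of the orange test block, the same size as the blue one, which lies on the anvil of the gauge stand at the start, its 76 mm length (x) within 15 degrees of the stand's x.
- stand: Gauge stand, fixed, grey. Origin on the gauge's axis at the table top, z up, x from its open front (towards the robot) to its back. Base plate 22 mm thick, x = -55 to +95 mm, y = -60 to +60 mm. Column of radius 12.5 mm at x = +76 mm, 228 mm high; an arm at 181 to 211 mm height runs from it to the gauge's axis (radius 17 mm there) and carries the gauge, which hangs over the anvil.
- dial_mid (a point): Middle of the gauge's round black dial case with a white face to the front: radius 29 mm, 26 mm thick in the stand's x (plus and minus 13 mm), centre 149 mm above the table and lowest point 120 mm when up. It moves with the plunger and blocks a hand coming down on the anvil from straight above.
- anvil_top (a point): Centre of the flat top of the round steel anvil (radius 29 mm, 60 mm above the table, on a collar of radius 36 mm that reaches up to 30 mm), on the gauge's axis; axes as the stand's. Blocks overhang it.
- foot_face (a point): Centre of the underside of the gauge's round steel foot (radius 9 mm, on the gauge's axis); moves down with the gauge. At rest it is 94 mm above the table, 22 mm above a block on the anvil.
- knob_top (a point): Centre of the top of the round black knob (radius 19 mm, 14 mm thick) on the gauge's rod, 259 mm above the table at rest; nothing stands above it.
- plunger (a joint): Travel of the gauge with its knob and foot, m, 0 up at rest, growing as it is pushed down. A spring lifts it: about 4.5 N to start it, about 10 N at 22 mm, where the foot meets a block on the anvil; with no block it runs on to its stop at 30 mm.
- mat_top (a point): Centre of the top of the fixed round cork mat, radius 65 mm, 6 mm thick, on the table.
- wash_bottle_mid (a point): White wash bottle with red cap, radius 33 mm, 185 mm high with its bent spout, loose; leave it alone. The point is on its axis, 80 mm up.
- flask_mid (a point): Conical glass flask, radius 41 mm, 125 mm high, loose; leave it alone. The point is on its axis, 60 mm up.
- cold_can_mid (a point): Blue metal vacuum can, radius 34 mm, 112 mm high, loose; leave it alone. The point is on its axis, 50 mm up.
- amber_bottle_mid (a point): Amber bottle with red cap, radius 26 mm, 110 mm high, loose; leave it alone. The point is on its axis, 55 mm up.
- beaker_mid (a point): Small glass beaker, radius 31 mm, 64 mm high, loose; leave it alone. The point is on its axis, 32 mm up.
- stopper_mid (a point): Black rubber stopper, radius 19 mm, 30 mm high, loose; leave it alone. The point is on its axis, 15 mm up.
- spatula_mid (a point): Steel spatula with a black grip lying on the table, 120 x 14 x 6 mm, loose; leave it alone. The point is its middle.
Things that resemble listed ones, but are neither listed nor needed, are in the scene too. Of the things like the part that bears blue_block_mid, leave any that is pink; of the rest the larger one is meant. Leave any white look-alike of the part that bears orange_block_mid alone.

How it is judged:
By the outcome, as a careful person would: the job done as asked, in the order asked, and still so for the second after the job is handed in, with the robot touching nothing.
It also fails if it takes over 70 s, if anything falls off the work surface, if the arm or the gripper's body presses on something with over 40 N, if the wrist force passes 120 N, or if a joint passes its speed limit or range.

## Working session

There is one attempt and no reset: what is moved stays moved. The work goes in short steps, Python scripts to look and compute and a tool call to move; the robot and the scene stay as the last step left them, time stands still between calls to the robot, and variables do not carry over. Pictures are saved under pics/ and viewed, about 8 in all and at most 12, crops included, and the job is handed in when it is done.

Besides the shell and the picture viewer there is one more tool, called after "Call:" as name([rows], argument=value, ...), one row to a line, values as JSON. jog_arm: Moves the arm, as the interface text tells. Its arguments: {"type":"object","properties":{"targets":{"type":"array","items":{"type":"array"}},"grip_force":{"type":"number"}},"required":["targets"]}

```bash
ls; mkdir -p pics; cat > h.py <<'E'
import numpy as np, cv2
from station import ctrl, optics
def shot(name):
    c=optics.camera(name); np.savez('%s.npz'%name,**c); return c
def load(name): return dict(np.load('%s.npz'%name))
def cloud(c):
    z=c['range_z']; K=c['camera_matrix']; v,u=np.mgrid[:z.shape[0],:z.shape[1]]
    p=np.stack([(u-K[0,2])/K[0,0]*z,-(v-K[1,2])/K[1,1]*z,-z,np.ones_like(z)],-1)
    w=p@np.linalg.inv(c['world_to_cam']).T
    return w[...,:3]
def save(c,fn,box=None,s=1):
    im=c['img'][...,::-1]
    if box: im=im[box[1]:box[3],box[0]:box[2]]
    cv2.imwrite('pics/'+fn,cv2.resize(im,None,fx=s,fy=s,interpolation=cv2.INTER_CUBIC))
E
python3 - <<'E'
from h import *
o=ctrl.get_obs(); print({k:np.round(v,3) for k,v in o.items()})
for n in('top','side'):
    c=shot(n); save(c,n+'0.png',s=1.5); print(c['camera_matrix'],np.round(np.linalg.inv(c['world_to_cam']),3),[k for k in c])
E
```

```text
pics
{'time_s': np.float64(0.0), 'qpos': array([ 1.267,  0.3  ,  1.522, -0.   ,  1.321, -0.067]), 'joint_vel': array([ 0.001, -0.   , -0.001,  0.001, -0.   ,  0.001]), 'tau': array([ 1.0000e-03, -5.3180e+01, -3.5273e+01,  7.1000e-02,  2.4000e-02,
       -0.0000e+00]), 'ee_pos': array([0.129, 0.534, 0.224]), 'eef_rot': array([-1.571e+00,  1.000e-03,  1.334e+00]), 'force': array([0.941, 0.451, 1.238]), 'moment': array([ 0.01 , -0.001, -0.006]), 'grip_width': np.float64(0.094)}
[[370.82245416   0.         253.60086868]
 [  0.         370.82245416 191.61411606]
 [  0.           0.           1.        ]] [[ 2.000e-03  9.930e-01 -1.190e-01  4.200e-01]
 [-1.000e+00 -1.000e-03 -2.000e-02 -1.000e-02]
 [-2.000e-02  1.190e-01  9.930e-01  1.322e+00]
 [ 0.000e+00  0.000e+00  0.000e+00  1.000e+00]] ['img', 'range_z', 'camera_matrix', 'world_to_cam']
[[434.99584118   0.         254.60153669]
 [  0.         434.99584118 195.68196131]
 [  0.           0.           1.        ]] [[ 0.945  0.167 -0.281  0.208]
 [-0.327  0.536 -0.779 -1.065]
 [ 0.021  0.828  0.561  0.909]
 [ 0.     0.     0.     1.   ]] ['img', 'range_z', 'camera_matrix', 'world_to_cam']
```

View pics/top0.png

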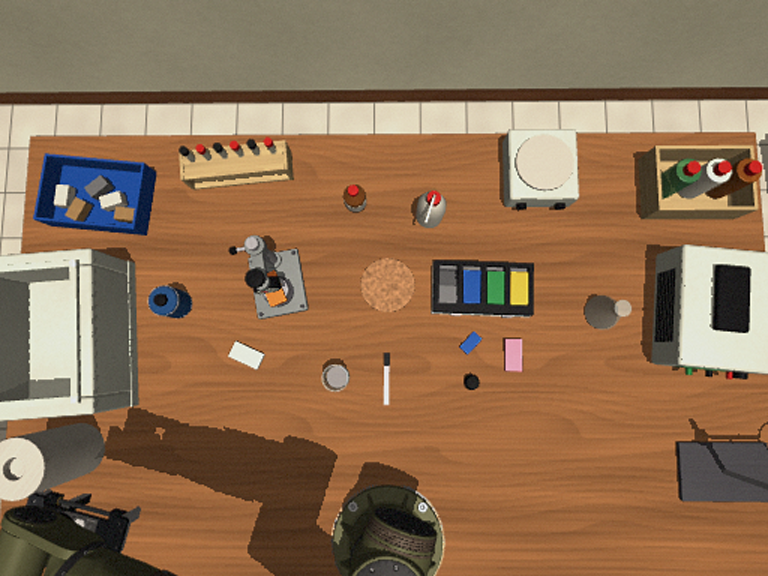

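View pics/side0.png

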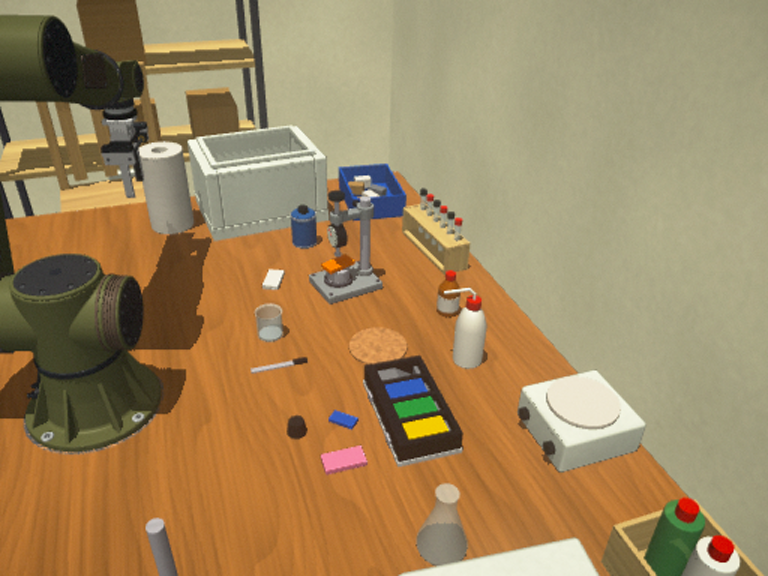

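The top view shows the case at about (482,287) in the enlarged picture, with blue in the second nest from the left. The mat is at (388,285), the stand at about (275,280) with the orange block under the dial, and a pink and a small blue decoy lie in front of the case. Next I measure these.

```bash
cat > m.py <<'E'
from h import *
from scipy import ndimage as nd
def rect(w,m,what):
    l,n=nd.label(m); 
    if n==0: print(what,'none'); return
    k=np.argmax(nd.sum(m,l,range(1,n+1)))+1; P=w[l==k]
    r=cv2.minAreaRect((P[:,:2]*1000).astype(np.float32)); print(what,len(P),'c',np.round(r[0],1),'size',np.round(r[1],1),'ang',round(r[2],2),'z',np.round(np.percentile(P[:,2],[5,50,95])*1000,1))
E
python3 - <<'E'
from m import *
for n in('top','side'):
    c=load(n); w=cloud(c); x,y,z=w[...,0],w[...,1],w[...,2]
    hsv=cv2.cvtColor(c['img'],cv2.COLOR_RGB2HSV); H,S,V=[hsv[...,i].astype(int) for i in range(3)]
    print(n,'table z',np.median(z[(x>.3)&(x<.4)&(abs(y)<.1)]))
    reg=(x>.2)&(x<.8)&(y>-.6)&(y<.6)
    rect(w,reg&(y<-.05)&(y>-.4)&(abs(z-.05)<.006)&(x>.4),'casetop')
    rect(w,reg&(y>.1)&(y<.4)&(abs(z-.022)<.006),'base')
    rect(w,reg&(abs(z-.006)<.02)&(abs(y)<.12)&(H<16)&(S<150)&(x>.4),'mat')
    rect(w,reg&(H>100)&(H<125)&(S>120)&(z>.03)&(y<0),'blue')
    rect(w,reg&(H<16)&(S>200)&(V>150)&(z>.055)&(z<.09)&(y>.1),'orange')
    rect(w,reg&(H>22)&(H<32)&(S>150)&(y<0),'yellow')
    rect(w,reg&(H>45)&(H<75)&(S>120)&(y<0),'green')
    rect(w,reg&(y>.1)&(y<.4)&(z>.222),'top of stand')
    rect(w,reg&(y>.1)&(y<.4)&(z>.25),'knob')
    rect(w,reg&(y>.1)&(y<.4)&(z>.222)&(z<.24),'column')
c=load('top'); save(c,'t1.png',(150,140,370,280),3.6)
E
```

```text
top table z 0.00023139818685979918
casetop 1796 c [ 575.6 -220.9] size [227.4 121. ] ang 87.76 z [45.9 50.2 54. ]
base 685 c [587.3 260.7] size [147.7 119.9] ang 11.34 z [17.5 21.9 26. ]
mat 1036 c [5.866e+02 1.000e-01] size [127.8 129.3] ang 2.47 z [ 1.7  6.2 10.3]
blue 273 c [ 575.2 -194.8] size [42.5 77.8] ang 87.71 z [42.3 49.6 53.8]
orange 1 c [555.8 234.7] size [0. 0.] ang 0.0 z [71. 71. 71.]
yellow 266 c [ 572.4 -303.1] size [42.9 76. ] ang 87.64 z [46.3 50.5 54.2]
green 272 c [ 574.4 -248.9] size [42.5 75.3] ang 88.02 z [43.8 49.9 53.8]
top of stand 137 c [567.5 256.4] size [34.9 36.3] ang 56.66 z [254.  258.9 261.9]
knob 136 c [567.5 256.4] size [34.9 36.3] ang 56.66 z [254.4 258.9 261.9]
column 54 c [643.4 271.7] size [22.6 21.7] ang 9.89 z [222.9 227.4 231.8]
side table z -0.00014627100322262
casetop 2088 c [ 575.9 -219.7] size [233.4 122.3] ang 88.14 z [45.9 49.7 52.6]
base 452 c [585.5 261.3] size [151.3 125.2] ang 13.83 z [17.2 21.2 25.4]
mat 27 c [4.121e+02 2.000e-01] size [16.9 23.4] ang 86.15 z [-0.5  5.1  9.2]
blue 252 c [ 576.1 -194.2] size [43.9 76.3] ang 84.5 z [46.4 49.7 52.8]
orange 29 c [544.5 244.1] size [24.3 49.9] ang 60.74 z [62.6 68.1 72.9]
yellow 323 c [ 576.9 -299.3] size [48.6 83.5] ang 88.03 z [46.6 49.7 52.2]
green 289 c [ 576.6 -247.4] size [45.  79.7] ang 85.22 z [46.7 49.8 52.6]
top of stand 85 c [566.5 255.9] size [35.1 42. ] ang 6.01 z [227.4 255.2 259.6]
knob 62 c [566.5 255.9] size [35.1 42. ] ang 6.01 z [251.7 256.7 259.7]
column 25 c [641.3 271.8] size [25.  22.9] ang 56.17 z [223.5 226.5 228.6]
```

View pics/t1.png

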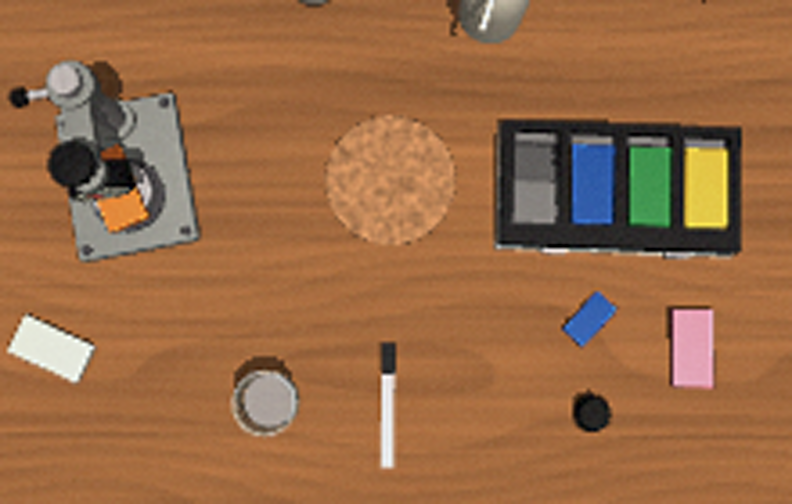

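The crop confirms yellow, green and blue in the nests, with the left nest empty. The orange front end shows at (121,210). Before planning I need to know how the turn entry behaves, so I'll make a small free-air move.

Call:
jog_arm([
  [9.4, [0, -1, 0], 0.1],
  [9.4, [0, -2, 0], 0.2],
  [9.4, [0, -2, 0], 0.2],
])

```text
time_s: 0.4
ee_pos: [0.1291, 0.5349, 0.2453]
eef_rot: [-1.571, -0.001, 1.132]
force: [0.0, -0.2, 0.2]
grip_width: 0.0937
```

```bash
python3 - <<'E'
from m import *
c=shot('side'); w=cloud(c); m=(abs(w[...,0]-.13)<.25)&(w[...,1]>.35)&(w[...,2]>.1)&(w[...,2]<.6)
ys,xs=np.where(m); print(xs.min(),xs.max(),ys.min(),ys.max())
save(c,'g.png',(50,0,250,160),4)
c=load('top'); w=cloud(c);x,y,z=np.moveaxis(w,-1,0)
hsv=cv2.cvtColor(c['img'],cv2.COLOR_RGB2HSV); H,S,V=[hsv[...,i].astype(int) for i in range(3)]
for n in('top','side'):
  c=load(n); w=cloud(c);x,y,z=np.moveaxis(w,-1,0)
  hsv=cv2.cvtColor(c['img'],cv2.COLOR_RGB2HSV); H,S,V=[hsv[...,i].astype(int) for i in range(3)]
  m=(x>.45)&(x<.66)&(y>.18)&(y<.33)&(H<14)&(S>170)&(z>.03)
  K=c['camera_matrix']; Ti=np.linalg.inv(c['world_to_cam'])
  vs,us=np.where(m); d=np.stack([(us-K[0,2])/K[0,0],-(vs-K[1,2])/K[1,1],-np.ones(len(us))],-1)@Ti[:3,:3].T; o=Ti[:3,3]
  P=o+d*((.072-o[2])/d[:,2])[:,None]; q=(P[:,:2]-[.568,.2566])*1000; a=np.radians(11.4); q=q@np.array([[np.cos(a),-np.sin(a)],[np.sin(a),np.cos(a)]])
  print(n,len(us)); print([tuple(np.round(t).astype(int)) for t in q[::(1 if n=='side' else 4)]])
  print(cv2.minAreaRect(q.astype(np.float32)))
E
```

```text
36 158 0 137
top 37
[(np.int64(43), np.int64(-5)), (np.int64(38), np.int64(-8)), (np.int64(36), np.int64(-1)), (np.int64(34), np.int64(7)), (np.int64(32), np.int64(-7)), (np.int64(2), np.int64(-15)), (np.int64(-7), np.int64(10)), (np.int64(-24), np.int64(-21)), (np.int64(-33), np.int64(-13)), (np.int64(-36), np.int64(5))]
((2.4917449951171875, 3.2853240966796875), (75.1528091430664, 37.76127624511719), 11.459373474121094)
side 50
[(np.int64(26), np.int64(27)), (np.int64(30), np.int64(25)), (np.int64(33), np.int64(23)), (np.int64(20), np.int64(22)), (np.int64(23), np.int64(20)), (np.int64(26), np.int64(19)), (np.int64(33), np.int64(15)), (np.int64(36), np.int64(13)), (np.int64(3), np.int64(23)), (np.int64(6), np.int64(21)), (np.int64(10), np.int64(19)), (np.int64(13), np.int64(17)), (np.int64(16), np.int64(16)), (np.int64(19), np.int64(14)), (np.int64(23), np.int64(12)), (np.int64(26), np.int64(10)), (np.int64(29), np.int64(9)), (np.int64(33), np.int64(7)), (np.int64(36), np.int64(5)), (np.int64(39), np.int64(3)), (np.int64(6), np.int64(13)), (np.int64(10), np.int64(11)), (np.int64(13
[... 228 characters left out ...]
(10), np.int64(3)), (np.int64(13), np.int64(1)), (np.int64(16), np.int64(-1)), (np.int64(23), np.int64(-4)), (np.int64(29), np.int64(-8)), (np.int64(-3), np.int64(2)), (np.int64(0), np.int64(0)), (np.int64(10), np.int64(-5)), (np.int64(3), np.int64(-10)), (np.int64(13), np.int64(-15)), (np.int64(16), np.int64(-17)), (np.int64(19), np.int64(-18)), (np.int64(26), np.int64(-22)), (np.int64(-42), np.int64(7)), (np.int64(6), np.int64(-19)), (np.int64(13), np.int64(-23)), (np.int64(3), np.int64(-25)), (np.int64(-10), np.int64(-26)), (np.int64(-22), np.int64(-27)), (np.int64(-32), np.int64(-30))]
((0.9793338775634766, -3.180065155029297), (76.92672729492188, 48.881500244140625), 15.320180892944336)
```

View pics/g.png

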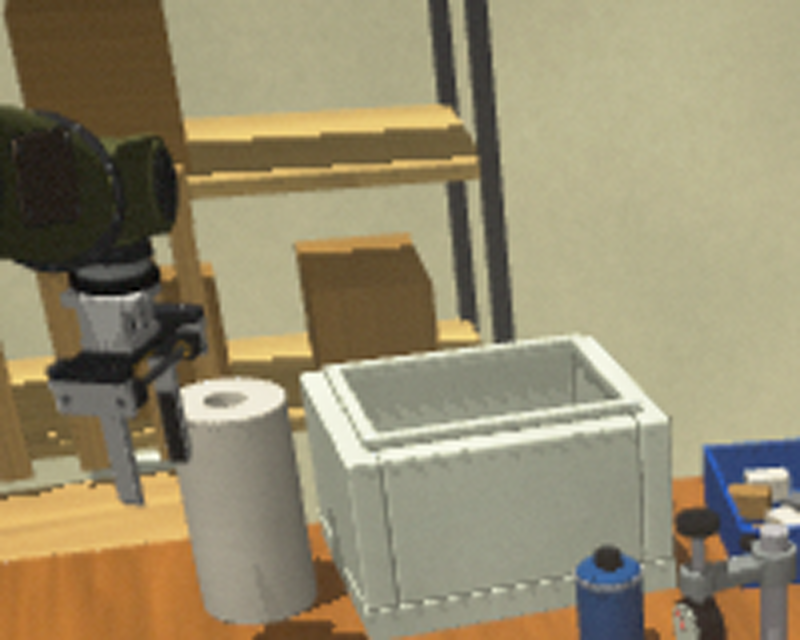

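The turn is about the approach axis only, so a normal move keeps the tool vertical. A vertical hand would hit the dial. I'll go over the table at a safe height and check what an out-of-reach pose does to the hand's tilt.

Call:
jog_arm([
  [6, [0, -5, 0], -0.1],
  [6, [0, -10, 0], -0.2],
  [6, [0, -15, 0], -0.3],
  [6, [-17.6, -17.5, -60], -0.64],
  [6, [-17.6, -17.5, -60], -0.64],
  [6, [-17.6, -17.5, -60], -0.64],
  [6, [-17.6, -17.5, -60], -0.64],
  [6, [-17.6, -17.5, -60], -0.64],
  [6, [-17.6, -17.5, -60], -0.64],
  [6, [-17.6, -17.5, -60], -0.64],
])

```text
time_s: 1.45
ee_pos: [0.3868, 0.3072, 0.4076]
eef_rot: [-1.57, 0.0, 1.777]
force: [0.3, 0.8, 0.3]
grip_width: 0.0599
```

Call:
jog_arm([
  [6, [0, 0, 0], 0],
])

```text
time_s: 1.55
ee_pos: [0.3889, 0.3055, 0.4071]
eef_rot: [-1.57, 0.001, 1.772]
force: [0.4, 0.0, -0.4]
grip_width: 0.0599
```

Call:
jog_arm([
  [6, [-22.3, 0, -25.1], 0],
  [6, [-22.3, 0, -25.1], 0],
  [6, [-22.3, 0, -25.1], 0],
  [6, [-22.3, 0, -25.1], 0],
  [6, [-22.3, 0, -25.1], 0],
  [6, [-22.3, 0, -25.1], 0],
  [6, [-22.3, 0, -25.1], 0],
  [6, [-22.3, 0, -25.1], 0],
])

```text
time_s: 2.35
ee_pos: [0.6794, 0.139, 0.4034]
eef_rot: [-1.565, -0.0, 1.774]
force: [0.6, 1.4, -0.8]
grip_width: 0.0601
```

Call:
jog_arm([
  [6, [0, 0, -4], 0],
  [6, [0, 0, -8], 0],
  [6, [0, 0, -12], 0],
  [6, [0, 0, -16], 0],
  [6, [0, 0, -20], 0],
  [6, [0, 0, -24], 0],
  [6, [0, 0, -24], 0],
])

```text
time_s: 3.05
ee_pos: [0.7652, 0.1595, 0.3521]
eef_rot: [-1.604, 0.0, 1.775]
force: [-0.2, -0.6, -1.2]
grip_width: 0.0602
```

```bash
python3 -c "
from h import *
o=ctrl.get_obs(); print({k:np.round(o[k],3) for k in('time_s','qpos','ee_pos','eef_rot')})"
```

```text
{'time_s': np.float64(3.05), 'qpos': array([ 0.158,  0.943,  0.236,  0.002,  1.93 , -1.616]), 'ee_pos': array([0.765, 0.159, 0.352]), 'eef_rot': array([-1.604,  0.   ,  1.775])}
```

An out-of-reach pose does change the tilt (roll −1.565 to −1.604). I'll check whether it persists and accumulates.

Call:
jog_arm([
  [6, [0, 0, -10], 0],
  [6, [0, 0, -20], 0],
  [6, [0, 0, -30], 0],
  [6, [0, 0, -30], 0],
])

```text
time_s: 3.45
ee_pos: [0.7959, 0.1653, 0.2999]
eef_rot: [-1.634, -0.0, 1.774]
force: [0.1, 1.0, 0.1]
grip_width: 0.0605
```

Call:
jog_arm([
  [6, [0, 0, 0], 0],
  [6, [0, 0, 0], 0],
])

```text
time_s: 3.65
ee_pos: [0.7957, 0.1652, 0.3013]
eef_rot: [-1.635, -0.0, 1.774]
force: [0.2, -0.2, -0.9]
grip_width: 0.06
```

```bash
python3 -c "
from h import *
o=ctrl.get_obs(); print({k:np.round(o[k],3) for k in('time_s','qpos','ee_pos','eef_rot')})"
```

```text
{'time_s': np.float64(3.65), 'qpos': array([ 0.159,  1.009,  0.235,  0.003,  1.834, -1.614]), 'ee_pos': array([0.796, 0.165, 0.301]), 'eef_rot': array([-1.635, -0.   ,  1.774])}
```

Call:
jog_arm([
  [6, [0, 0, 5], 0],
  [6, [0, 0, 10], 0],
  [6, [0, 0, 10], 0],
])

```text
time_s: 3.95
ee_pos: [0.7224, 0.1499, 0.2987]
eef_rot: [-1.636, -0.0, 1.774]
force: [2.2, 0.6, 0.6]
grip_width: 0.0598
```

```bash
python3 -c "
from h import *
o=ctrl.get_obs(); print({k:np.round(o[k],3) for k in('time_s','qpos','ee_pos','eef_rot')})"
```

```text
{'time_s': np.float64(3.95), 'qpos': array([ 0.154,  0.693,  0.781,  0.003,  1.602, -1.62 ]), 'ee_pos': array([0.722, 0.15 , 0.299]), 'eef_rot': array([-1.636, -0.   ,  1.774])}
```

The tilt persists, because the commanded pose is the reached one. Stretching therefore sets the pitch. I'll go out and up against the elbow limit in single-row calls.

Call:
jog_arm([
  [6, [0, -4, -4], 0],
  [6, [0, -8, -8], 0],
  [6, [0, -12, -12], 0],
])

```text
time_s: 4.25
ee_pos: [0.7697, 0.1595, 0.3673]
eef_rot: [-1.65, -0.0, 1.774]
force: [32.3, 8.3, 75.6]
grip_width: 0.0598
```

Call:
jog_arm([
  [6, [0, -4, -10], 0],
])

```text
time_s: 4.35
ee_pos: [0.7756, 0.1607, 0.3639]
eef_rot: [-1.669, -0.001, 1.774]
force: [0.4, -0.1, -1.5]
grip_width: 0.0601
```

Call:
jog_arm([
  [6, [0, -4, -10], 0],
])

```text
time_s: 4.45
ee_pos: [0.7829, 0.1621, 0.3728]
eef_rot: [-1.712, -0.0, 1.774]
force: [-0.1, 0.1, 0.3]
grip_width: 0.0597
```

Call:
jog_arm([
  [6, [0, -20, -30], 0],
])

```text
time_s: 4.55
ee_pos: [0.7833, 0.1621, 0.3864]
eef_rot: [-1.741, -0.0, 1.774]
force: [-0.4, 0.6, 0.2]
grip_width: 0.0601
```

```bash
python3 -c "
from h import *
o=ctrl.get_obs(); print({k:np.round(o[k],3) for k in('time_s','qpos','ee_pos','eef_rot')})"
```

```text
{'time_s': np.float64(4.55), 'qpos': array([ 0.156,  0.903,  0.235,  0.008,  1.834, -1.615]), 'ee_pos': array([0.783, 0.162, 0.386]), 'eef_rot': array([-1.741, -0.   ,  1.774])}
```

Call:
jog_arm([
  [6, [0, -4, -10], 0],
])

```text
time_s: 4.65
ee_pos: [0.7875, 0.163, 0.3941]
eef_rot: [-1.772, -0.0, 1.774]
force: [0.2, -0.3, -0.2]
grip_width: 0.0602
```

Call:
jog_arm([
  [6, [0, -4, -10], 0],
])

```text
time_s: 4.75
ee_pos: [0.7922, 0.1639, 0.399]
eef_rot: [-1.799, -0.0, 1.774]
force: [-0.0, -0.9, 0.2]
grip_width: 0.0599
```

Call:
jog_arm([
  [6, [0, -2, -10], 0],
])

```text
time_s: 4.85
ee_pos: [0.8002, 0.1656, 0.3989]
eef_rot: [-1.828, -0.0, 1.774]
force: [-0.1, -0.4, 0.3]
grip_width: 0.0602
```

Call:
jog_arm([
  [6, [0, -2, -10], 0],
])

```text
time_s: 4.95
ee_pos: [0.808, 0.1671, 0.3987]
eef_rot: [-1.856, -0.0, 1.774]
force: [0.4, 0.3, -0.2]
grip_width: 0.0599
```

Call:
jog_arm([
  [6, [0, 0, -10], 0],
])

```text
time_s: 5.05
ee_pos: [0.8189, 0.1694, 0.3936]
eef_rot: [-1.886, -0.0, 1.774]
force: [1.4, 0.6, -0.3]
grip_width: 0.0596
```

Call:
jog_arm([
  [6, [0, 0, -10], 0],
])

```text
time_s: 5.15
ee_pos: [0.8295, 0.1715, 0.3881]
eef_rot: [-1.914, -0.0, 1.774]
force: [-0.3, 0.7, -1.4]
grip_width: 0.0598
```

Call:
jog_arm([
  [6, [0, -2, -30], 0],
])

```text
time_s: 5.25
ee_pos: [0.8378, 0.1732, 0.3873]
eef_rot: [-1.942, -0.0, 1.774]
force: [-0.4, -0.2, 0.9]
grip_width: 0.06
```

Call:
jog_arm([
  [6, [0, -2, -5], 0],
])

```text
time_s: 5.35
ee_pos: [0.8383, 0.1732, 0.3998]
eef_rot: [-1.968, -0.001, 1.774]
force: [0.4, 0.3, -0.2]
grip_width: 0.0599
```

```bash
python3 -c "
from h import *
o=ctrl.get_obs(); print({k:np.round(o[k],3) for k in('time_s','qpos','ee_pos','eef_rot')})"
```

```text
{'time_s': np.float64(5.35), 'qpos': array([ 0.155,  0.906,  0.236,  0.019,  1.603, -1.614]), 'ee_pos': array([0.838, 0.173, 0.4  ]), 'eef_rot': array([-1.968e+00, -1.000e-03,  1.774e+00])}
```

Tilting works and is now about 23° outward; about 30° is enough to clear the dial. Next is the orange block's yaw, from the saved images.

```bash
python3 - <<'E'
from h import *
a=load('top')['img'][165:215,160:210,::-1]; b=load('side')['img'][155:205,200:262,::-1]
a=cv2.resize(a,(480,480),interpolation=cv2.INTER_CUBIC); b=cv2.resize(b,(595,480),interpolation=cv2.INTER_CUBIC)
cv2.imwrite('pics/o.png',cv2.resize(np.hstack([a,b[:,120:440]]),None,fx=1,fy=1))
E
```

```text
(no output)
```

View pics/o.png

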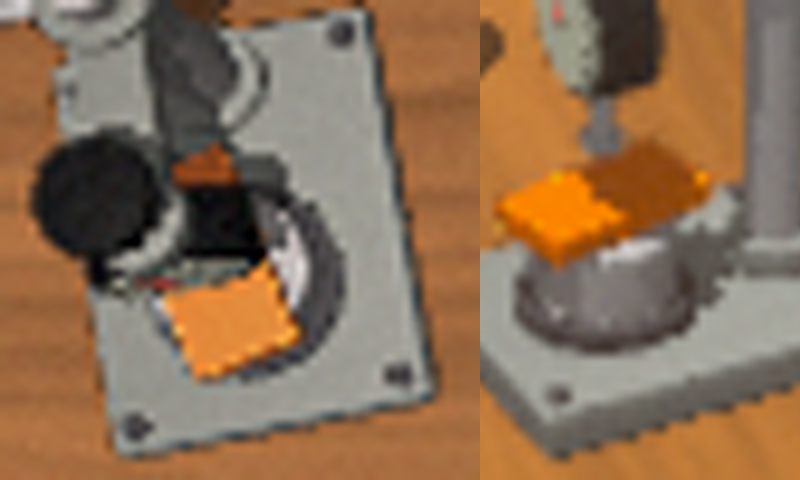

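The picture shows the block's front corners at about (198,380) and (298,335) and its right edge up to (262,262). That puts its yaw near 24° in world axes. I'll compute it.

```bash
cat >> h.py <<'E'
def pix2w(c,u,v,z):
    K=c['camera_matrix']; Ti=np.linalg.inv(c['world_to_cam'])
    d=Ti[:3,:3]@np.array([(u-K[0,2])/K[0,0],-(v-K[1,2])/K[1,1],-1]); o=Ti[:3,3]
    return o+d*(z-o[2])/d[2]
from scipy.spatial.transform import Rotation as Rn
def go(p,head,R=None,pos=None):
    "shift cm and turn to reach p (m); head = wanted azimuth of -z horizontal, deg"
    o=ctrl.get_obs(); R=Rn.from_euler('xyz',o['eef_rot']).as_matrix(); e=np.array(o['ee_pos'])
    s=R.T@(np.array(p)-e)*100
    return np.round(s,2)
E
python3 - <<'E'
from h import *
c=load('top')
P=[pix2w(c,160+(u+.5)/9.6-.5,165+(v+.5)/9.6-.5,.072)[:2]*1000 for u,v in((198,376),(298,333),(262,262),(205,148),(165,290))]
for p in P: print(np.round(p,1))
a=P[1]-P[0]; b=P[2]-P[1]; print('front len',np.linalg.norm(a),'yaw',np.degrees(np.arctan2(a[0],-a[1])),np.degrees(np.arctan2(b[1],b[0])))
y=np.radians(24); X=np.array([np.cos(y),np.sin(y)]); print('centre', (P[0]+P[1])/2+38*X)
E
```

```text
[529.3 264. ]
[544.6 228.9]
[569.9 242.3]
[610.9 263.6]
[559.9 276.6]
front len 38.34378039468026 yaw 23.480270946909304 27.85388096024851
centre [571.68103946 261.91063531]
```

```bash
python3 - <<'E'
from h import *
w=cloud(load('top')).reshape(-1,3)
for r in ((.3,.65),(.65,.9)):
  for y0 in (.35,.45,.55,.65,.75):
    m=(w[:,0]>r[0])&(w[:,0]<r[1])&(w[:,1]>y0)&(w[:,1]<y0+.1); print(r,y0,m.sum(),np.round(np.percentile(w[m,2],99.5),3) if m.any() else '')
print(go([.43,.64,.43],0))
E
```

```text
(0.3, 0.65) 0.35 2699 0.013
(0.3, 0.65) 0.45 2812 0.113
(0.3, 0.65) 0.55 5992 0.215
(0.3, 0.65) 0.65 1039 0.216
(0.3, 0.65) 0.75 3930 0.213
(0.65, 0.9) 0.35 2060 0.14
(0.65, 0.9) 0.45 1734 0.138
(0.65, 0.9) 0.55 1981 0.074
(0.65, 0.9) 0.65 1676 0.073
(0.65, 0.9) 0.75 1658 0.074
[ 53.96 -14.58  27.03]
```

Call:
jog_arm([
  [6, [2, -1, 3], 0],
  [6, [50, -13.5, 25], 0],
  [6, [50, -13.5, 25], 0],
  [6, [50, -13.5, 25], 0],
  [6, [50, -13.5, 25], 0],
  [6, [50, -13.5, 25], 0],
  [6, [50, -13.5, 25], 0],
  [6, [50, -13.5, 25], 0],
  [6, [50, -13.5, 25], 0],
  [6, [50, -13.5, 25], 0],
])

```text
time_s: 6.35
ee_pos: [0.5255, 0.5267, 0.4271]
eef_rot: [-1.972, -0.003, 1.774]
force: [0.4, 0.5, 0.3]
grip_width: 0.0597
```

```bash
python3 -c "
from h import *
o=ctrl.get_obs(); print({k:np.round(o[k],3) for k in('time_s','qpos','ee_pos','eef_rot')}, go([.43,.64,.43],0))
R=Rn.from_euler('xyz',o['eef_rot']).as_matrix(); print(R.T@[.56,.83,0], R.T@[0,0,1])"
```

```text
{'time_s': np.float64(6.35), 'qpos': array([ 0.812,  0.544,  0.768, -0.223,  1.495, -0.982]), 'ee_pos': array([0.526, 0.527, 0.427]), 'eef_rot': array([-1.972, -0.003,  1.774])} [13.02 -2.98  6.41]
[ 0.6999055   0.28160289 -0.65827966] [ 0.00330973 -0.92066892 -0.39033035]
```

Call:
jog_arm([
  [6, [5, -1, 2.5], 0],
  [6, [9, -2, 4.4], 0],
  [6, [13, -3, 6.4], 0],
  [6, [13, -3, 6.4], 0],
  [6, [14.4, -2.6, 5], 0],
  [6, [15.8, -2.2, 3.6], 0],
  [6, [17.2, -1.8, 2.2], 0],
  [6, [18.6, -1.4, 0.8], 0],
  [6, [20, -1, -0.6], 0],
])

```text
time_s: 7.25
ee_pos: [0.4676, 0.6838, 0.4151]
eef_rot: [-1.997, -0.026, 1.783]
force: [-0.1, -0.0, 0.2]
grip_width: 0.0599
```

Call:
jog_arm([
  [6, [7, -2, -8.6], 0],
])

```text
time_s: 7.35
ee_pos: [0.4733, 0.6881, 0.4174]
eef_rot: [-2.017, -0.042, 1.792]
force: [0.4, 0.2, 0.8]
grip_width: 0.0602
```

Call:
jog_arm([
  [6, [7, -2, -8.6], 0],
])

```text
time_s: 7.45
ee_pos: [0.4785, 0.6918, 0.4224]
eef_rot: [-2.04, -0.06, 1.801]
force: [-0.6, -0.1, 1.1]
grip_width: 0.0602
```

Call:
jog_arm([
  [6, [7, -2, -8.6], 0],
])

```text
time_s: 7.55
ee_pos: [0.4828, 0.6954, 0.4279]
eef_rot: [-2.062, -0.077, 1.81]
force: [0.5, 0.3, -0.4]
grip_width: 0.0602
```

Call:
jog_arm([
  [6, [7, -2, -8.6], 0],
])

```text
time_s: 7.65
ee_pos: [0.4863, 0.6987, 0.4344]
eef_rot: [-2.084, -0.094, 1.819]
force: [0.4, -0.9, -0.2]
grip_width: 0.0602
```

```bash
cat >> h.py <<'E'
def st():
    o=ctrl.get_obs(); R=Rn.from_euler('xyz',o['eef_rot']).as_matrix(); y=R[:,1]
    print({k:np.round(o[k],3) for k in('time_s','qpos','ee_pos','eef_rot')},'tilt %.1f head %.1f xdip %.1f xaz %.1f'%(np.degrees(np.arccos(-y[2])),np.degrees(np.arctan2(y[1],y[0])),np.degrees(np.arcsin(R[2,0])),np.degrees(np.arctan2(R[1,0],R[0,0]))))
    return o,R
E
python3 -c "
from h import *
st()"
```

```text
{'time_s': np.float64(7.65), 'qpos': array([ 1.001,  0.879,  0.235, -0.28 ,  1.581, -0.86 ]), 'ee_pos': array([0.486, 0.699, 0.434]), 'eef_rot': array([-2.084, -0.094,  1.819])} tilt 29.9 head 23.7 xdip 5.4 xaz 104.2
```

The tilt is 29.9° at heading 23.7°, matching the orange block. Next I level the jaws and go to the pre-grasp pose.

Call:
jog_arm([
  [6, [-2, -1, 3], -0.1],
  [6, [-4, -1, 5], -0.19],
  [6, [-4, -1, 5], -0.19],
])

```text
time_s: 7.95
ee_pos: [0.4478, 0.649, 0.4149]
eef_rot: [-2.092, 0.001, 1.987]
force: [0.3, 1.2, 0.3]
grip_width: 0.0597
```

```bash
python3 -c "
from h import *
st(); print(go([.40,.20,.40],0),go([.45,.208,.11],0))"
```

```text
{'time_s': np.float64(7.95), 'qpos': array([ 1.009,  0.598,  0.745, -0.289,  1.364, -0.981]), 'ee_pos': array([0.448, 0.649, 0.415]), 'eef_rot': array([-2.092e+00,  1.000e-03,  1.987e+00])} tilt 29.9 head 23.7 xdip -0.1 xaz 113.9
[-39.13  -9.9   20.3 ] [-40.39  17.69  30.49]
```

Call:
jog_arm([
  [6, [-39.1, -9.9, 20.3], 0],
  [6, [-39.1, -9.9, 20.3], 0],
  [6, [-39.1, -9.9, 20.3], 0],
  [6, [-39.1, -9.9, 20.3], 0],
  [6, [-39.1, -9.9, 20.3], 0],
  [6, [-39.1, -9.9, 20.3], 0],
  [6, [-39.1, -9.9, 20.3], 0],
  [6, [-39.1, -9.9, 20.3], 0],
  [6, [-39.1, -9.9, 20.3], 0],
  [6, [-39.1, -9.9, 20.3], 0],
])

```text
time_s: 8.95
ee_pos: [0.3989, 0.1975, 0.4023]
eef_rot: [-2.095, 0.003, 1.98]
force: [0.4, 0.5, 0.1]
grip_width: 0.06
```

```bash
python3 -c "
from h import *
st(); print(go([.45,.208,.11],0))"
```

```text
{'time_s': np.float64(8.95), 'qpos': array([ 0.367, -0.316,  1.805,  0.021,  1.129, -1.618]), 'ee_pos': array([0.399, 0.198, 0.402]), 'eef_rot': array([-2.095,  0.003,  1.98 ])} tilt 30.0 head 23.2 xdip -0.2 xaz 113.5
[-0.99 27.86 10.21]
```

Call:
jog_arm([
  [6, [-1, 5, 2], 0],
  [6, [-1, 10, 4], 0],
  [6, [-1, 15, 6], 0],
  [6, [-1, 20, 8], 0],
  [6, [-1, 25, 9.5], 0],
  [6, [-1, 27.9, 10.2], 0],
  [6, [-1, 27.9, 10.2], 0],
  [6, [-1, 27.9, 10.2], 0],
])

```text
time_s: 9.75
ee_pos: [0.449, 0.2115, 0.1082]
eef_rot: [-2.089, 0.002, 1.984]
force: [-0.3, -0.2, 0.6]
grip_width: 0.0602
```

```bash
python3 -c "
from h import *
st(); print(go([.5407,.248,.078],0), go([.45,.208,.078],0))"
```

```text
{'time_s': np.float64(9.75), 'qpos': array([ 0.352,  0.118,  2.14 ,  0.08 ,  0.367, -1.701]), 'ee_pos': array([0.449, 0.212, 0.108]), 'eef_rot': array([-2.089e+00,  2.000e-03,  1.984e+00])} tilt 29.7 head 23.5 xdip -0.1 xaz 113.7
[-0.34  7.51 -7.07] [-0.36  2.6   1.54]
```

Call:
jog_arm([
  [6, [-0.3, 2.6, 1.5], 0],
  [6, [-0.3, 3.6, -0.2], 0],
  [6, [-0.3, 4.6, -1.9], 0],
  [6, [-0.3, 5.6, -3.7], 0],
  [6, [-0.3, 6.5, -5.3], 0],
  [6, [-0.3, 7.1, -6.3], 0],
  [6, [-0.3, 7.5, -7.1], 0],
  [6, [-0.3, 7.5, -7.1], 0],
])

```text
time_s: 10.55
ee_pos: [0.5417, 0.2486, 0.0802]
eef_rot: [-2.094, 0.002, 1.984]
force: [0.3, 0.3, 0.2]
grip_width: 0.0601
```

```bash
python3 -c "
from h import *
st(); c=shot('side'); save(c,'p1.png',(180,110,290,210),7)"
```

```text
{'time_s': np.float64(10.55), 'qpos': array([ 0.358,  0.367,  1.901,  0.074,  0.352, -1.69 ]), 'ee_pos': array([0.542, 0.249, 0.08 ]), 'eef_rot': array([-2.094e+00,  2.000e-03,  1.984e+00])} tilt 30.0 head 23.4 xdip -0.1 xaz 113.7
```

View pics/p1.png

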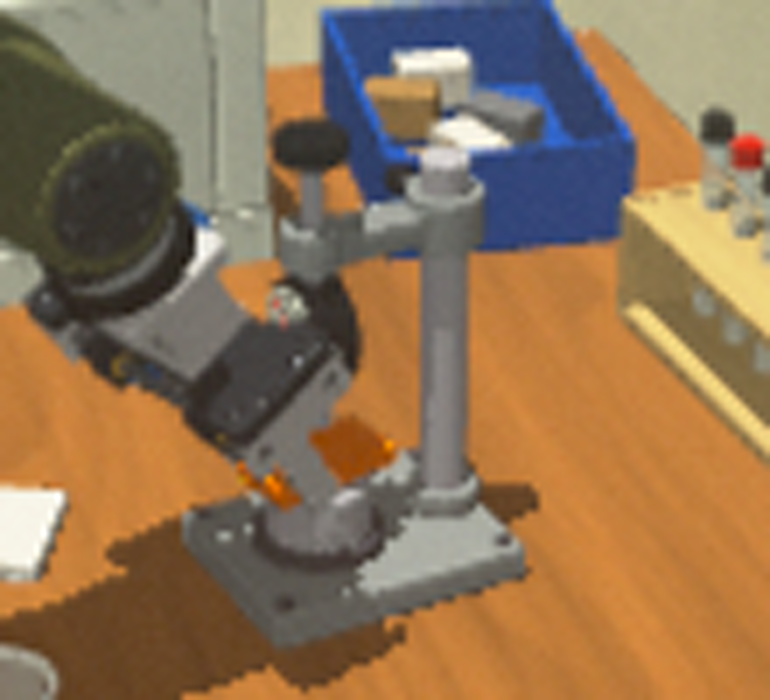

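The near finger sits beside the block's front third at (310,460), and the hand is clear of the dial. I grip, lift slightly and draw it out.

Call:
jog_arm([
  [4.5, [0, 0, 0], 0],
  [3, [0, 0, 0], 0],
  [3, [0, 0, 0], 0],
  [3, [0, 0, 0], 0],
  [3, [0, -0.4, -0.2], 0],
  [3, [0, -0.7, -0.4], 0],
], grip_force=25)

```text
time_s: 11.2
ee_pos: [0.54, 0.2478, 0.0849]
eef_rot: [-2.088, 0.002, 1.984]
force: [0.6, 0.4, -0.8]
grip_width: 0.0396
```

Call:
jog_arm([
  [3, [0, -0.5, 0.9], 0],
  [3, [0, -1.5, 2.6], 0],
  [3, [0, -3, 5.2], 0],
  [3, [0, -5, 8.7], 0],
  [3, [0, -7, 12], 0],
  [3, [0, -9, 12], 0],
  [3, [0, -9, 12], 0],
])

```text
time_s: 11.9
ee_pos: [0.4032, 0.1878, 0.105]
eef_rot: [-2.091, 0.002, 1.984]
force: [0.5, 0.1, 1.1]
grip_width: 0.0395
```

```bash
python3 - <<'E'
from m import *
st()
for n in('top','side'):
    c=shot(n); w=cloud(c); x,y,z=np.moveaxis(w,-1,0)
    hsv=cv2.cvtColor(c['img'],cv2.COLOR_RGB2HSV); H,S,V=[hsv[...,i].astype(int) for i in range(3)]
    rect(w,(x>.3)&(x<.7)&(y>.05)&(y<.35)&(H<16)&(S>200)&(V>90)&(z>.04)&(z<.2),n+' orange')
save(c,'p2.png',(150,110,290,230),5)
E
```

```text
{'time_s': np.float64(11.9), 'qpos': array([ 0.332,  0.01 ,  2.268,  0.113,  0.346, -1.749]), 'ee_pos': array([0.403, 0.188, 0.105]), 'eef_rot': array([-2.091e+00,  2.000e-03,  1.984e+00])} tilt 29.8 head 23.4 xdip -0.1 xaz 113.7
top orange 2 c [405.9 177.1] size [3.3 0. ] ang -170.5 z [94.4 95.8 97.2]
side orange 36 c [452.9 189.6] size [57.1  9.7] ang 23.37 z [87.7 93.6 99.6]
```

View pics/p2.png

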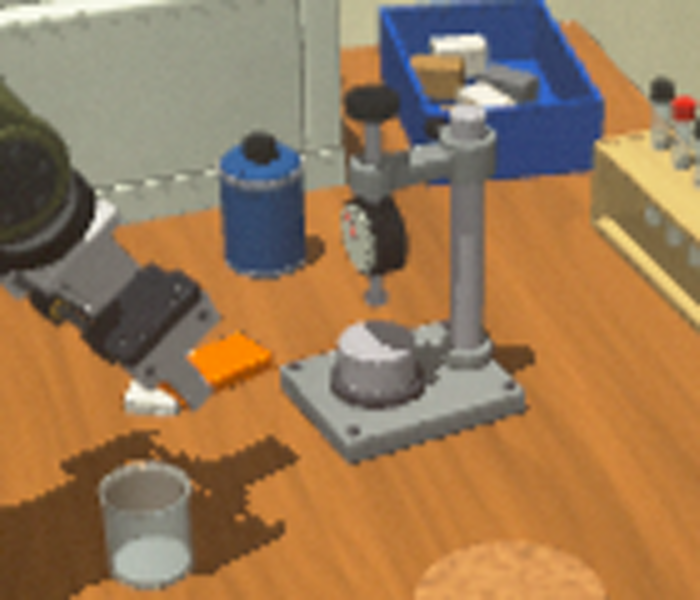

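Orange is held level, with its end pointing out from the jaws at (230,360). Now to the mat.

```bash
python3 -c "
from h import *
print(go([.45,.1,.2],0),go([.554,-.013,.12],0),go([.554,-.013,.029],0))"
```

```text
[-9.94 -8.   -5.32] [-24.45   1.45  -5.66] [-24.43   9.35  -1.15]
```

Call:
jog_arm([
  [3, [-4, -5, -3], 0],
  [3, [-8, -8, -5], 0],
  [3, [-12, -8, -5.3], 0],
  [3, [-16, -6, -5.3], 0],
  [3, [-20, -3, -5.5], 0],
  [3, [-24.4, 1.4, -5.7], 0],
  [3, [-24.4, 5, -3.6], 0],
  [3, [-24.4, 7.5, -2.2], 0],
  [3, [-24.4, 8.6, -1.6], 0],
  [3, [-24.4, 8.6, -1.6], 0],
])

```text
time_s: 13.0
ee_pos: [0.5627, 0.0062, 0.0519]
eef_rot: [-2.041, 0.018, 1.956]
force: [0.3, -0.2, 0.1]
grip_width: 0.0397
```

```bash
python3 - <<'E'
from m import *
st(); print(go([.554,-.013,.029],0))
c=shot('top'); w=cloud(c); x,y,z=np.moveaxis(w,-1,0)
hsv=cv2.cvtColor(c['img'],cv2.COLOR_RGB2HSV); H,S,V=[hsv[...,i].astype(int) for i in range(3)]
rect(w,(x>.3)&(x<.7)&(abs(y)<.1)&(H<16)&(S>190)&(V>90)&(z<.2),'orange')
E
```

```text
{'time_s': np.float64(13.0), 'qpos': array([-0.152,  0.385,  1.947,  0.532,  0.445, -2.554]), 'ee_pos': array([0.563, 0.006, 0.052]), 'eef_rot': array([-2.041,  0.018,  1.956])} tilt 27.0 head 20.0 xdip -1.0 xaz 112.1
[-1.41  1.37  2.41]
orange 42 c [560.9   2.2] size [27.2 39.5] ang 32.94 z [43.3 47.5 50.8]
```

Joint 6 reached its limit, so the hand drifted by 3°. I'll ease it off with a small turn and lower at a spot that needs less turn.

Call:
jog_arm([
  [3, [-0.2, 0.5, 0.5], 0.03],
  [3, [-0.4, 1.0, 1.0], 0.06],
  [3, [-0.4, 1.3, 1.3], 0.06],
  [3, [-0.4, 1.3, 1.3], 0.06],
])

```text
time_s: 13.45
ee_pos: [0.5598, 0.0003, 0.0371]
eef_rot: [-2.042, -0.007, 1.9]
force: [0.3, 0.4, -0.3]
grip_width: 0.0397
```

```bash
python3 - <<'E'
from m import *
st(); c=shot('side'); save(c,'p3.png',(200,180,340,280),5)
E
```

```text
{'time_s': np.float64(13.45), 'qpos': array([-0.165,  0.41 ,  1.958,  0.578,  0.416, -2.554]), 'ee_pos': array([0.56 , 0.   , 0.037]), 'eef_rot': array([-2.042, -0.007,  1.9  ])} tilt 27.0 head 19.7 xdip 0.4 xaz 108.9
```

View pics/p3.png

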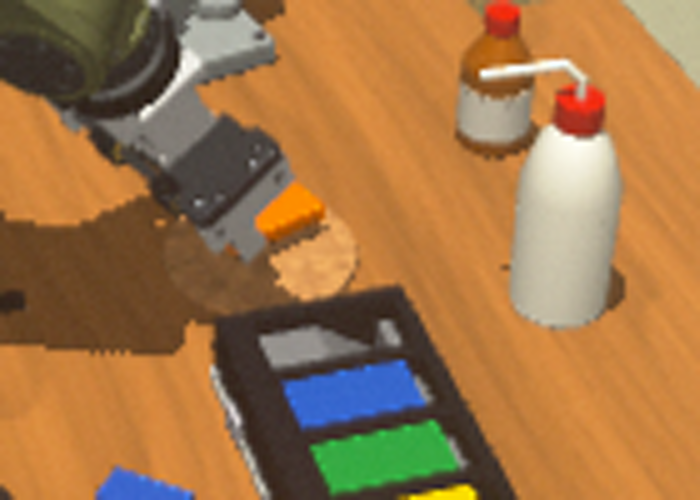

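Block is over the mat. I lower it and release.

Call:
jog_arm([
  [3, [0, 0.4, 0.2], 0],
  [3, [0, 0.7, 0.35], 0],
  [3, [0, 0.75, 0.4], 0],
  [3, [0, 0.75, 0.4], 0],
])

```text
time_s: 13.9
ee_pos: [0.5607, 0.002, 0.03]
eef_rot: [-2.038, -0.005, 1.899]
force: [-0.2, -0.3, -0.9]
grip_width: 0.0395
```

```bash
python3 - <<'E'
from h import *
st()
E
```

```text
{'time_s': np.float64(13.9), 'qpos': array([-0.159,  0.426,  1.956,  0.581,  0.402, -2.554]), 'ee_pos': array([0.561, 0.002, 0.03 ]), 'eef_rot': array([-2.038, -0.005,  1.899])} tilt 26.8 head 19.4 xdip 0.3 xaz 108.8
```

Then open and back out along the tool axis.

Call:
jog_arm([
  [3, [0, 0.2, 0.1], 0],
  [4.5, [0, 0.2, 0.1], 0],
  [6, [0, 0.2, 0.1], 0],
  [6, [0, 0.2, 0.1], 0],
  [6, [0, -1, 0], 0],
  [6, [0, -3, 0], 0],
  [6, [0, -7, 0], 0],
  [6, [0, -11, 0], 0],
  [6, [0, -16, 0], 0],
  [6, [0, -20, 0], 0],
])

```text
time_s: 14.9
ee_pos: [0.4743, -0.0284, 0.2114]
eef_rot: [-2.039, -0.004, 1.898]
force: [0.7, -0.4, 0.1]
grip_width: 0.06
```

```bash
python3 - <<'E'
from m import *
st()
for n in('top','side'):
    c=shot(n); w=cloud(c); x,y,z=np.moveaxis(w,-1,0)
    hsv=cv2.cvtColor(c['img'],cv2.COLOR_RGB2HSV); H,S,V=[hsv[...,i].astype(int) for i in range(3)]
    rect(w,(x>.4)&(x<.75)&(abs(y)<.1)&(H<16)&(S>190)&(V>150)&(z<.2),n+'orange')
E
```

```text
{'time_s': np.float64(14.9), 'qpos': array([-0.276, -0.064,  2.026,  0.362,  0.82 , -2.373]), 'ee_pos': array([ 0.474, -0.028,  0.211]), 'eef_rot': array([-2.039, -0.004,  1.898])} tilt 26.8 head 19.2 xdip 0.2 xaz 108.7
toporange 1 c [749.1 -87.5] size [0. 0.] ang 0.0 z [162. 162. 162.]
sideorange 66 c [588.6  -3.1] size [36.8 82.5] ang 81.51 z [ 4.7 10.8 17.2]
```

Orange is flat on the mat at about (0.589, −0.003), top near 17 mm. For the blue block I need a heading of −2°, so I'll stretch at azimuth −50° with joint 6 turned away from its limit.

```bash
python3 - <<'E'
from h import *
print(go([.474,-.10,.35],0),go([.46,-.50,.43],0))
w=cloud(load('top')).reshape(-1,3)
for y0 in (-.5,-.6,-.7,-.8):
    m=(w[:,0]>.2)&(w[:,0]<.9)&(w[:,1]>y0)&(w[:,1]<y0+.1); print(y0,m.sum(),np.round(np.percentile(w[m,2],99.5),3))
E
```

```text
[ -6.67 -13.19  -4.04] [-44.11 -26.77   4.9 ]
-0.5 5598 0.123
-0.6 5354 0.126
-0.7 8368 0.16
-0.8 6102 0.163
```

Call:
jog_arm([
  [6, [-2, -5, -1.5], 0.1],
  [6, [-4, -10, -3], 0.25],
  [6, [-6.7, -14, -4], 0.4],
  [6, [-44, -26.8, 5], 0.55],
  [6, [-44, -26.8, 5], 0.7],
  [6, [-44, -26.8, 5], 0.8],
  [6, [-44, -26.8, 5], 0.8],
  [6, [-44, -26.8, 5], 0.8],
  [6, [-44, -26.8, 5], 0.8],
  [6, [-44, -26.8, 5], 0.8],
])

```text
time_s: 16.0
ee_pos: [0.462, -0.44, 0.4108]
eef_rot: [-1.904, -0.333, 1.153]
force: [0.3, 0.2, 0.2]
grip_width: 0.06
```

```bash
python3 - <<'E'
from h import *
o,R=st(); print(go([.44,-.52,.43],0),'out',R.T@[.643,-.766,0],'up',R.T@[0,0,1])
E
```

```text
{'time_s': np.float64(16.0), 'qpos': array([-0.993,  0.349,  1.096,  0.453,  1.577, -2.059]), 'ee_pos': array([ 0.462, -0.44 ,  0.411]), 'eef_rot': array([-1.904, -0.333,  1.153])} tilt 26.8 head 19.4 xdip 19.1 xaz 66.1
[-7.12 -3.85 -2.64] out [-0.41503358  0.15842777 -0.89602052] up [ 0.32700853 -0.89295305 -0.30935461]
```

Call:
jog_arm([
  [6, [-1.6, 0.6, -3.6], 0],
  [6, [-3.3, 1.2, -7.2], 0],
  [6, [-5, 1.6, -10.8], 0],
  [6, [-5.6, 1.6, -12.2], 0],
  [6, [-6.2, 1.6, -13.6], 0],
  [6, [-6.8, 1.6, -15], 0],
  [6, [-7.4, 1.6, -16.4], 0],
  [6, [-8, 1.6, -17.8], 0],
])

```text
time_s: 16.8
ee_pos: [0.5689, -0.5695, 0.4107]
eef_rot: [-1.926, -0.327, 1.152]
force: [-0.2, -0.1, -0.0]
grip_width: 0.06
```

Call:
jog_arm([
  [6, [-2, -3, -9.2], 0],
])

```text
time_s: 16.9
ee_pos: [0.5733, -0.5727, 0.4168]
eef_rot: [-1.955, -0.32, 1.15]
force: [0.3, -0.1, -0.1]
grip_width: 0.0599
```

Call:
jog_arm([
  [6, [-2, -3, -9.2], 0],
])

```text
time_s: 17.0
ee_pos: [0.577, -0.5758, 0.4241]
eef_rot: [-1.984, -0.312, 1.147]
force: [0.2, 0.5, 0.6]
grip_width: 0.0604
```

Call:
jog_arm([
  [6, [-2, -3, -9.2], 0],
])

```text
time_s: 17.1
ee_pos: [0.5798, -0.5791, 0.4307]
eef_rot: [-2.011, -0.306, 1.144]
force: [0.4, -0.5, -0.8]
grip_width: 0.0602
```

Call:
jog_arm([
  [6, [-2, -3, -9.2], 0],
])

```text
time_s: 17.2
ee_pos: [0.5818, -0.5826, 0.4377]
eef_rot: [-2.038, -0.3, 1.14]
force: [-0.0, 0.3, -0.9]
grip_width: 0.0599
```

Call:
jog_arm([
  [6, [-2, -3, -9.2], 0],
])

```text
time_s: 17.3
ee_pos: [0.5831, -0.5861, 0.4455]
eef_rot: [-2.064, -0.294, 1.136]
force: [-0.1, -0.3, 1.1]
grip_width: 0.06
```

```bash
python3 - <<'E'
from h import *
o,R=st(); print('out',R.T@[.643,-.766,0],'up',R.T@[0,0,1])
E
```

```text
{'time_s': np.float64(17.3), 'qpos': array([-0.974,  0.872,  0.235,  0.485,  1.702, -1.889]), 'ee_pos': array([ 0.583, -0.586,  0.446]), 'eef_rot': array([-2.064, -0.294,  1.136])} tilt 32.5 head 3.4 xdip 16.8 xaz 65.1
out [-0.40613363  0.32046826 -0.85589752] up [ 0.28964761 -0.84308563 -0.45311245]
```

Call:
jog_arm([
  [6, [-2.3, -2.3, -9.2], 0],
])

```text
time_s: 17.4
ee_pos: [0.585, -0.5908, 0.4519]
eef_rot: [-2.092, -0.287, 1.133]
force: [0.1, -1.2, 1.1]
grip_width: 0.0598
```

Call:
jog_arm([
  [6, [-2.3, -2.3, -9.2], 0],
])

```text
time_s: 17.5
ee_pos: [0.5863, -0.5955, 0.4579]
eef_rot: [-2.118, -0.282, 1.129]
force: [0.1, 0.7, -0.8]
grip_width: 0.0607
```

Call:
jog_arm([
  [6, [-2.3, -2.3, -9.2], 0],
])

```text
time_s: 17.6
ee_pos: [0.5867, -0.6001, 0.4655]
eef_rot: [-2.145, -0.276, 1.125]
force: [0.2, 0.2, -0.1]
grip_width: 0.0599
```

Call:
jog_arm([
  [3, [3, -1, 2.5], -0.15],
  [3, [6, -1, 5], -0.3],
  [0, [8, -1, 9], -0.45],
  [0, [10, -1, 10], -0.53],
  [0, [10, -1, 10], -0.53],
])

```text
time_s: 18.1
ee_pos: [0.5518, -0.4596, 0.448]
eef_rot: [-2.199, 0.031, 1.569]
force: [0.1, -1.0, 0.7]
grip_width: 0.0234
```

```bash
python3 - <<'E'
from m import *
o,R=st()
for n in('top','side'):
    c=shot(n); w=cloud(c); x,y,z=np.moveaxis(w,-1,0)
    hsv=cv2.cvtColor(c['img'],cv2.COLOR_RGB2HSV); H,S,V=[hsv[...,i].astype(int) for i in range(3)]
    rect(w,(x>.4)&(x<.75)&(abs(y)<.1)&(H<16)&(S>190)&(V>120)&(z<.2),n+'orange')
    rect(w,(x>.4)&(x<.75)&(y>-.4)&(y<-.1)&(H>100)&(H<125)&(S>120)&(z>.03),n+'blue')
E
```

```text
{'time_s': np.float64(18.1), 'qpos': array([-0.903,  0.382,  1.016,  0.476,  1.329, -2.499]), 'ee_pos': array([ 0.552, -0.46 ,  0.448]), 'eef_rot': array([-2.199,  0.031,  1.569])} tilt 36.0 head -2.5 xdip -1.7 xaz 89.9
toporange 1 c [749.3 -87.6] size [0. 0.] ang 0.0 z [161. 161. 161.]
topblue 275 c [ 575.6 -195.2] size [42.4 78.2] ang 86.86 z [41.7 49.9 54.6]
sideorange 64 c [589.4  -2.9] size [34.  83.1] ang 84.28 z [ 5.3 11.1 16.8]
sideblue 254 c [ 576.8 -192.7] size [45.1 76.2] ang 87.3 z [47.2 49.7 52.5]
```

The blue block is confirmed at about (0.576, −0.194). I move over its far end with the fingers closed.

```bash
python3 - <<'E'
from h import *
print(go([.585,-.195,.25],0),go([.6035,-.195,.1],0))
E
```

```text
[27.26 17.33  8.76] [27.73 30.54 16.09]
```

Call:
jog_arm([
  [0, [27.3, 17.3, 8.8], 0.05],
  [0, [27.3, 17.3, 8.8], 0.05],
  [0, [27.3, 17.3, 8.8], 0.05],
  [0, [27.3, 17.3, 8.8], 0.05],
  [0, [27.3, 17.3, 8.8], 0.05],
  [0, [27.3, 17.3, 8.8], 0.05],
  [0, [27.3, 17.3, 8.8], 0.05],
  [0, [27.3, 17.3, 8.8], 0.05],
  [0, [27.5, 22, 12], 0.05],
  [0, [27.7, 26, 14], 0.05],
])

```text
time_s: 19.2
ee_pos: [0.5953, -0.1966, 0.1507]
eef_rot: [-2.204, -0.001, 1.52]
force: [1.1, 0.2, 0.1]
grip_width: 0.0
```

```bash
python3 - <<'E'
from h import *
st();print(go([.6035,-.195,.08],0),go([.6035,-.195,.053],0))
E
```

```text
{'time_s': np.float64(19.2), 'qpos': array([-0.476,  0.303,  1.829,  0.553,  0.484, -2.42 ]), 'ee_pos': array([ 0.595, -0.197,  0.151]), 'eef_rot': array([-2.204e+00, -1.000e-03,  1.520e+00])} tilt 36.3 head -2.9 xdip 0.0 xaz 87.1
[0.2  6.18 3.53] [0.19 8.35 5.13]
```

Call:
jog_arm([
  [0, [0.1, 3, 1.8], 0],
  [0, [0.2, 6.1, 3.5], 0],
  [0, [0.2, 6.6, 3.9], 0],
  [0, [0.2, 7.1, 4.2], 0],
  [0, [0.2, 7.5, 4.5], 0],
  [0, [0.2, 8, 4.8], 0],
  [0, [0.2, 8.3, 5.1], 0],
  [0, [0.2, 8.3, 5.1], 0],
])

```text
time_s: 20.0
ee_pos: [0.6088, -0.1878, 0.0614]
eef_rot: [-2.179, 0.006, 1.511]
force: [0.7, 0.3, 0.8]
grip_width: 0.0001
```

```bash
python3 - <<'E'
from m import *
o,R=st(); print(np.round(o['force'],1))
c=shot('side'); save(c,'p4.png',(220,200,340,310),6)
E
```

```text
{'time_s': np.float64(20.0), 'qpos': array([-0.439,  0.472,  1.835,  0.691,  0.331, -2.554]), 'ee_pos': array([ 0.609, -0.188,  0.061]), 'eef_rot': array([-2.179,  0.006,  1.511])} tilt 34.8 head -3.9 xdip -0.4 xaz 86.6
[0.7 0.3 0.8]
```

View pics/p4.png

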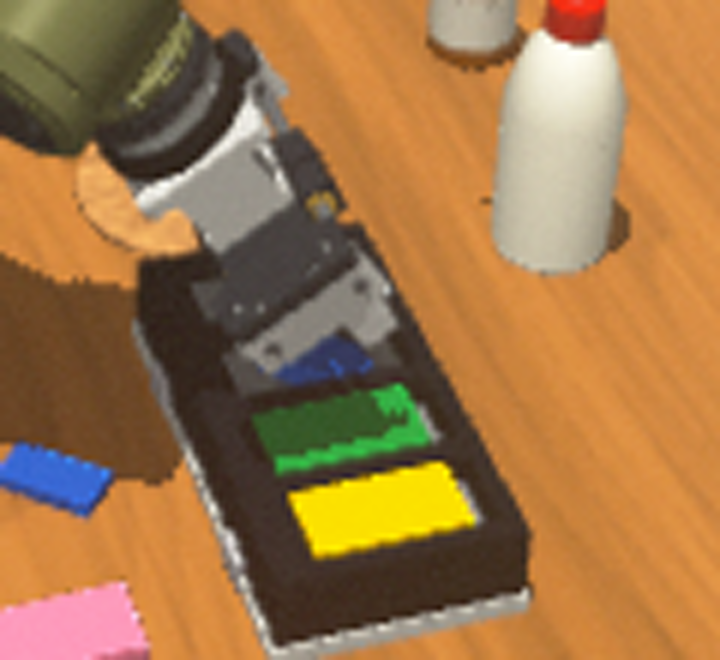

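Joint 6 is at its limit again. I turn slightly and press further.

Call:
jog_arm([
  [0, [-0.2, 0, 0], 0.08],
  [0, [-0.4, 0.2, 0.1], 0.14],
  [0, [-0.5, 0.5, 0.3], 0.14],
  [0, [-0.5, 0.8, 0.5], 0.14],
  [0, [-0.5, 0.8, 0.5], 0.14],
])

```text
time_s: 20.55
ee_pos: [0.6085, -0.1929, 0.0516]
eef_rot: [-2.174, -0.074, 1.396]
force: [-3.7, -1.0, 0.5]
grip_width: 0.0004
```

```bash
python3 - <<'E'
from m import *
o,R=st(); print(np.round(o['force'],1))
E
```

```text
{'time_s': np.float64(20.55), 'qpos': array([-0.448,  0.493,  1.833,  0.734,  0.322, -2.466]), 'ee_pos': array([ 0.609, -0.193,  0.052]), 'eef_rot': array([-2.174, -0.074,  1.396])} tilt 34.8 head -3.9 xdip 4.2 xaz 80.0
[-3.7 -1.   0.5]
```

Call:
jog_arm([
  [0, [0, -2, -0.5], 0],
  [0, [0, -6, 0], 0],
  [4, [0, -11, 0], 0],
  [6, [0, -16, 0], 0],
  [6, [0, -20, 0], 0],
  [6, [0, -20, 0], 0],
])

```text
time_s: 21.15
ee_pos: [0.4946, -0.1858, 0.2214]
eef_rot: [-2.182, -0.07, 1.396]
force: [0.6, -0.6, -0.5]
grip_width: 0.0288
```

```bash
python3 - <<'E'
from m import *
o,R=st()
for n in('side','top'):
    c=shot(n); w=cloud(c); x,y,z=np.moveaxis(w,-1,0)
    hsv=cv2.cvtColor(c['img'],cv2.COLOR_RGB2HSV); H,S,V=[hsv[...,i].astype(int) for i in range(3)]
    m=(x>.5)&(x<.65)&(y>-.25)&(y<-.1)&(H>100)&(H<125)&(S>120)&(z>.02)
    rect(w,m,n+'blue'); P=w[m]
    if len(P)>20:
        A=np.c_[P[:,:2],np.ones(len(P))]; k=np.linalg.lstsq(A,P[:,2],rcond=None)[0]; print('slope deg',np.degrees(np.arctan(k[:2])),'x range',P[:,0].min(),P[:,0].max())
    if n=='side': save(c,'p5.png',(220,200,340,310),6)
E
```

```text
{'time_s': np.float64(21.15), 'qpos': array([-0.557, -0.008,  1.995,  0.46 ,  0.647, -2.229]), 'ee_pos': array([ 0.495, -0.186,  0.221]), 'eef_rot': array([-2.182, -0.07 ,  1.396])} tilt 35.2 head -4.3 xdip 4.0 xaz 80.0
sideblue 165 c [ 581.6 -194.2] size [47.8 64.9] ang 83.29 z [33.6 55.4 66.7]
slope deg [-29.56346882   0.44655123] x range 0.5493230417840964 0.6157448871782099
topblue 212 c [ 583.  -195.9] size [40.3 66.7] ang 83.28 z [28.6 51.2 68.4]
slope deg [-29.99782044  -3.46642399] x range 0.518309375374787 0.6172882510559753
```

View pics/p5.png

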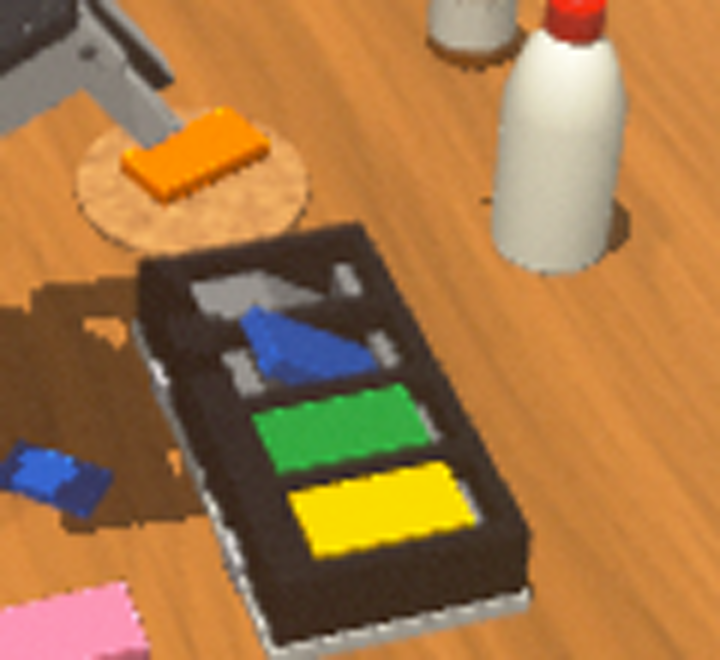

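The block has tipped: slope 30–35°, front edge near z 68 mm. Orange lies flat on the mat, and green and yellow are untouched. To get away from joint 6's limit I flip the hand by nearly half a turn for the grasp.

Call:
jog_arm([
  [6, [0, -1, 0], 0.15],
  [6, [0, -2, 0], 0.3],
  [6, [0, -2, 0], 0.45],
  [6, [0, -2, 0], 0.6],
  [6, [0, -2, 0], 0.75],
  [6, [0, -2, 0], 0.9],
  [6, [0, -2, 0], 1.05],
  [6, [0, -2, 0], 1.2],
  [6, [0, -2, 0], 1.35],
  [6, [0, -2, 0], 1.5],
])

```text
time_s: 22.25
ee_pos: [0.4838, -0.1841, 0.2306]
eef_rot: [-1.524, -0.603, -0.147]
force: [0.7, 0.3, 0.2]
grip_width: 0.0603
```

Call:
jog_arm([
  [6, [0, 0, 0], 0.15],
  [6, [0, 0, 0], 0.3],
  [6, [0, 0, 0], 0.45],
  [6, [0, 0, 0], 0.6],
  [6, [0, 0, 0], 0.75],
  [6, [0, 0, 0], 0.9],
  [6, [0, 0, 0], 1.05],
  [6, [0, 0, 0], 1.2],
  [6, [0, 0, 0], 1.35],
  [6, [0, 0, 0], 1.5],
])

```text
time_s: 23.25
ee_pos: [0.4838, -0.1841, 0.2307]
eef_rot: [-0.966, -0.002, -1.633]
force: [-0.2, -0.1, -0.7]
grip_width: 0.0599
```

```bash
python3 - <<'E'
from m import *
o,R=st(); print(go([.50,-.190,.13],0),go([.548,-.1925,.072],0))
c=load('side'); w=cloud(c); x,y,z=np.moveaxis(w,-1,0)
hsv=cv2.cvtColor(c['img'],cv2.COLOR_RGB2HSV); H,S,V=[hsv[...,i].astype(int) for i in range(3)]
m=(x>.5)&(x<.65)&(y>-.25)&(y<-.1)&(H>100)&(H<125)&(S>120)&(z>.052)
P=w[m]*1000
for a in range(535,600,8):
    q=P[(P[:,0]>=a)&(P[:,0]<a+8)]
    if len(q): print(a,len(q),np.round(np.percentile(q[:,2],[10,50,90])),np.round([q[:,1].min(),q[:,1].max()]))
E
```

```text
{'time_s': np.float64(23.25), 'qpos': array([-0.569, -0.041,  2.   ,  0.447,  0.688,  0.787]), 'ee_pos': array([ 0.484, -0.184,  0.231]), 'eef_rot': array([-0.966, -0.002, -1.633])} tilt 34.7 head -3.8 xdip 0.1 xaz -93.6
[ 0.47  9.22 -4.37] [ 0.4  16.72 -3.72]
543 6 [59. 61. 62.] [-212. -185.]
551 38 [59. 64. 68.] [-214. -173.]
559 25 [57. 61. 66.] [-214. -175.]
567 23 [54. 57. 60.] [-213. -170.]
575 4 [52. 54. 54.] [-198. -178.]
583 1 [55. 55. 55.] [-219. -219.]
```

Call:
jog_arm([
  [6, [0.2, 4.6, -2.2], 0],
  [6, [0.5, 9.2, -4.4], 0],
  [6, [0.5, 12, -4.1], 0],
  [6, [0.4, 14, -3.9], 0],
  [6, [0.4, 15.5, -3.8], 0],
  [6, [0.4, 16.5, -3.7], 0],
  [6, [0.4, 16.5, -3.7], 0],
])

```text
time_s: 23.95
ee_pos: [0.5469, -0.1926, 0.0738]
eef_rot: [-0.966, -0.006, -1.628]
force: [0.5, -0.1, 0.2]
grip_width: 0.0602
```

```bash
python3 - <<'E'
from m import *
o,R=st(); print(go([.549,-.1925,.0725],0), np.round(o['force'],1))
E
```

```text
{'time_s': np.float64(23.95), 'qpos': array([-0.508,  0.353,  1.98 ,  0.791,  0.349,  0.43 ]), 'ee_pos': array([ 0.547, -0.193,  0.074]), 'eef_rot': array([-0.966, -0.006, -1.628])} tilt 34.6 head -3.8 xdip 0.3 xaz -93.3
[-0.02  0.22  0.1 ] [ 0.5 -0.1  0.2]
```

Call:
jog_arm([
  [4.5, [0, 0.2, 0.1], 0],
  [3, [0, 0.2, 0.1], 0],
  [3, [0, 0.2, 0.1], 0],
  [3, [0, 0.2, 0.1], 0],
  [3, [0, -0.4, 0.5], 0],
  [3, [0, -1.2, 1.1], 0],
  [3, [0, -2.5, 2], 0],
  [3, [0, -4.5, 3.4], 0],
  [3, [0, -7, 5.2], 0],
  [3, [0, -7, 5.2], 0],
], grip_force=25)

```text
time_s: 24.95
ee_pos: [0.551, -0.1934, 0.1674]
eef_rot: [-0.958, -0.01, -1.629]
force: [-0.1, 0.1, -0.6]
grip_width: 0.039
```

```bash
python3 - <<'E'
from m import *
o,R=st(); c=shot('side'); save(c,'p6.png',(200,180,340,300),5)
E
```

```text
{'time_s': np.float64(24.95), 'qpos': array([-0.505,  0.192,  1.917,  0.507,  0.52 ,  0.743]), 'ee_pos': array([ 0.551, -0.193,  0.167]), 'eef_rot': array([-0.958, -0.01 , -1.629])} tilt 35.1 head -4.2 xdip 0.6 xaz -93.3
```

View pics/p6.png

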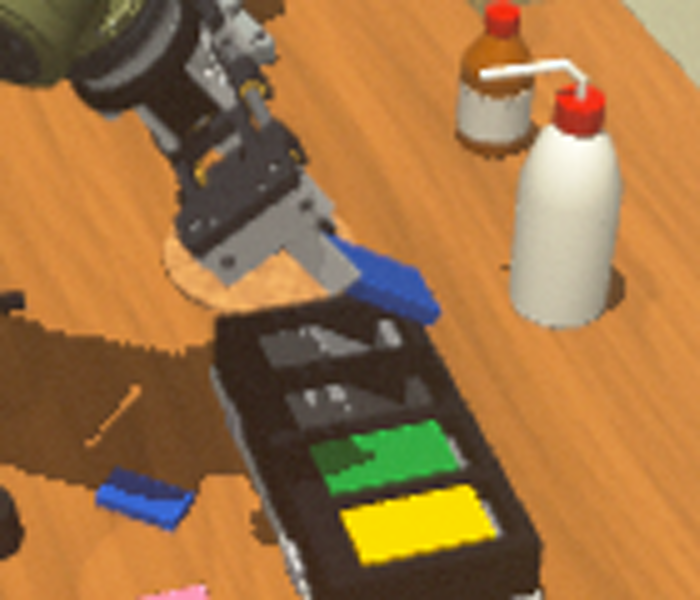

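Blue is held, pitched nose-down about 35°, with green and yellow untouched. I lift it and carry it round to azimuth 70° to turn the heading to the stand's.

```bash
python3 - <<'E'
from m import *
print(go([.50,-.15,.43],0),go([.45,.2,.44],0))
E
```

```text
[ -3.77 -24.75  10.9 ] [-38.41 -29.85   5.89]
```

Call:
jog_arm([
  [3, [-0.6, -4, 2], 0],
  [3, [-1.3, -8, 4], 0],
  [3, [-2, -12.5, 6], 0],
  [3, [-3, -17, 8], 0],
  [3, [-3.8, -21, 9.5], 0],
  [3, [-38.4, -29.8, 5.9], -0.1],
  [3, [-38.4, -29.8, 5.9], -0.2],
  [3, [-38.4, -29.8, 5.9], -0.35],
  [3, [-38.4, -29.8, 5.9], -0.5],
  [3, [-38.4, -29.8, 5.9], -0.65],
])

```text
time_s: 26.0
ee_pos: [0.468, 0.0952, 0.4231]
eef_rot: [-1.072, -0.361, -1.063]
force: [0.3, -0.6, -0.3]
grip_width: 0.0399
```

```bash
python3 - <<'E'
from m import *
st();print(go([.25,.55,.44],0))
E
```

```text
{'time_s': np.float64(26.0), 'qpos': array([ 0.205, -0.263,  1.745, -0.175,  1.076,  1.212]), 'ee_pos': array([0.468, 0.095, 0.423]), 'eef_rot': array([-1.072, -0.361, -1.063])} tilt 34.8 head -3.9 xdip 20.7 xaz -60.9
[-46.5  -15.54  11.96]
```

Call:
jog_arm([
  [3, [-46.5, -15.5, 12], 0],
  [3, [-46.5, -15.5, 12], -0.1],
  [3, [-46.5, -15.5, 12], -0.2],
  [3, [-46.5, -15.5, 12], -0.2],
  [3, [-46.5, -15.5, 12], -0.2],
  [3, [-46.5, -15.5, 12], -0.2],
  [3, [-46.5, -15.5, 12], -0.2],
  [3, [-46.5, -15.5, 12], -0.2],
  [3, [-46.5, -15.5, 12], -0.2],
  [3, [-46.5, -15.5, 12], -0.2],
])

```text
time_s: 27.0
ee_pos: [0.2543, 0.5474, 0.4401]
eef_rot: [-1.149, -0.449, -0.872]
force: [0.6, 0.5, 0.3]
grip_width: 0.0396
```

```bash
python3 - <<'E'
from m import *
o,R=st(); print('out',R.T@[.342,.94,0],'up',R.T@[0,0,1])
E
```

```text
{'time_s': np.float64(27.0), 'qpos': array([ 1.309,  0.282,  1.157, -0.594,  1.571,  2.043]), 'ee_pos': array([0.254, 0.547, 0.44 ]), 'eef_rot': array([-1.149, -0.449, -0.872])} tilt 34.7 head -4.0 xdip 25.7 xaz -50.0
out [-0.45012845  0.15717984  0.8793423 ] up [ 0.43404249 -0.82181905  0.36908069]
```

Call:
jog_arm([
  [3, [-2, 0.7, 4], 0],
  [3, [-4, 1.4, 8], 0],
  [3, [-6.3, 2.2, 12.3], 0],
  [3, [-7, 2.4, 13.6], 0],
  [3, [-7.7, 2.6, 15], 0],
  [3, [-8.3, 2.8, 16.3], 0],
  [3, [-9, 3, 17.6], 0],
  [3, [-9.7, 3.2, 19], 0],
])

```text
time_s: 27.8
ee_pos: [0.3243, 0.7287, 0.4303]
eef_rot: [-1.132, -0.444, -0.871]
force: [-0.5, -0.4, -0.5]
grip_width: 0.0395
```

Call:
jog_arm([
  [3, [-2.3, -2, 9.4], 0],
])

```text
time_s: 27.9
ee_pos: [0.3298, 0.7346, 0.4339]
eef_rot: [-1.102, -0.435, -0.869]
force: [-0.3, -0.4, -0.9]
grip_width: 0.0396
```

Call:
jog_arm([
  [3, [-2.3, -2, 9.4], 0],
])

```text
time_s: 28.0
ee_pos: [0.3348, 0.7404, 0.4372]
eef_rot: [-1.074, -0.428, -0.866]
force: [-0.7, 0.3, -0.7]
grip_width: 0.0398
```

Call:
jog_arm([
  [3, [-2.3, -2, 9.4], 0],
])

```text
time_s: 28.1
ee_pos: [0.3385, 0.746, 0.4404]
eef_rot: [-1.047, -0.421, -0.862]
force: [0.8, -0.3, 0.2]
grip_width: 0.0397
```

Call:
jog_arm([
  [3, [-2.3, -2, 9.4], 0],
])

```text
time_s: 28.2
ee_pos: [0.3413, 0.7516, 0.4441]
eef_rot: [-1.021, -0.415, -0.857]
force: [0.5, -0.2, -0.4]
grip_width: 0.0395
```

Call:
jog_arm([
  [3, [-2.3, -2, 9.4], 0],
])

```text
time_s: 28.3
ee_pos: [0.343, 0.757, 0.4485]
eef_rot: [-0.996, -0.409, -0.852]
force: [-0.4, -0.7, -0.7]
grip_width: 0.0399
```

Call:
jog_arm([
  [3, [-2.3, -2, 9.4], 0],
])

```text
time_s: 28.4
ee_pos: [0.3438, 0.7621, 0.454]
eef_rot: [-0.97, -0.403, -0.847]
force: [0.2, 0.4, -0.6]
grip_width: 0.0395
```

```bash
python3 - <<'E'
from m import *
o,R=st(); print('out',R.T@[.342,.94,0],'up',R.T@[0,0,1])
E
```

```text
{'time_s': np.float64(28.4), 'qpos': array([ 1.276,  0.889,  0.235, -0.609,  1.617,  1.84 ]), 'ee_pos': array([0.344, 0.762, 0.454]), 'eef_rot': array([-0.97 , -0.403, -0.847])} tilt 40.6 head 11.7 xdip 23.1 xaz -48.5
out [-0.43985594  0.34242261  0.83056457] up [ 0.39187975 -0.75873212  0.52034204]
```

Heading is 11.7° with tilt 40.6°. I level the jaws and carry the block to the free table area in front of the case, where I'll press it flat.

Call:
jog_arm([
  [3, [2, -1, -4], 0.1],
  [3, [4, -1, -7], 0.25],
  [3, [5, -1, -9], 0.4],
  [3, [6, -1, -10], 0.55],
  [3, [6, -1, -10], 0.65],
])

```text
time_s: 28.9
ee_pos: [0.3258, 0.6442, 0.431]
eef_rot: [-0.869, -0.087, -1.272]
force: [-0.2, 0.4, 0.3]
grip_width: 0.0392
```

```bash
python3 - <<'E'
from m import *
st();print(go([.40,.2,.42],0),go([.41,-.1,.22],0))
E
```

```text
{'time_s': np.float64(28.9), 'qpos': array([ 1.249,  0.449,  0.988, -0.616,  1.351,  2.517]), 'ee_pos': array([0.326, 0.644, 0.431]), 'eef_rot': array([-0.869, -0.087, -1.272])} tilt 40.5 head 11.3 xdip 5.0 xaz -72.9
[44.38 -0.09 -7.78] [ 71.5   11.95 -28.28]
```

Call:
jog_arm([
  [3, [44, 0, -8], 0],
  [3, [44, 0, -8], 0],
  [3, [44, 0, -8], 0],
  [3, [44, 0, -8], 0],
  [3, [44, 0, -8], 0],
  [3, [44, 0, -8], 0],
  [3, [44, 0, -8], 0.13],
  [3, [44, 0, -8], 0.13],
  [3, [68, 9, -25], 0.13],
  [3, [71.5, 12, -28], 0.13],
])

```text
time_s: 29.9
ee_pos: [0.3978, 0.1642, 0.3743]
eef_rot: [-0.857, -0.003, -1.367]
force: [0.8, 0.6, -0.6]
grip_width: 0.0396
```

```bash
python3 - <<'E'
from m import *
st();print(go([.41,-.1,.15],0))
E
```

```text
{'time_s': np.float64(29.9), 'qpos': array([ 0.371, -0.437,  2.008, -0.146,  0.87 ,  1.79 ]), 'ee_pos': array([0.398, 0.164, 0.374]), 'eef_rot': array([-0.857, -0.003, -1.367])} tilt 40.9 head 11.5 xdip 0.2 xaz -78.3
[ 26.06  14.29 -17.87]
```

Call:
jog_arm([
  [3, [5, 1, -2.5], 0],
  [3, [10, 3, -5.5], 0],
  [3, [15, 6, -9], 0],
  [3, [20, 10, -13.5], 0],
  [3, [26, 14.3, -17.9], 0],
  [3, [26, 14.3, -17.9], 0],
  [3, [26, 14.3, -17.9], 0],
  [3, [26, 14.3, -17.9], 0],
])

```text
time_s: 30.7
ee_pos: [0.409, -0.0976, 0.1516]
eef_rot: [-0.861, -0.006, -1.368]
force: [0.9, 0.5, 1.3]
grip_width: 0.0397
```

```bash
python3 - <<'E'
from m import *
o,R=st();print(go([.43,-.1,.07],0),go([.44,-.1,.022],0))
for n in('side','top'):
    c=shot(n); w=cloud(c); x,y,z=np.moveaxis(w,-1,0)
    hsv=cv2.cvtColor(c['img'],cv2.COLOR_RGB2HSV); H,S,V=[hsv[...,i].astype(int) for i in range(3)]
    m=(x>.38)&(x<.55)&(y>-.17)&(y<0)&(H>100)&(H<125)&(S>120)&(z>.02)
    rect(w,m,n+'blue')
    P=(w[m]-o['ee_pos'])*1000
    if len(P):
        f=P@np.array([.98,.199,0]);print('fwd vs h',[(int(a),np.round(np.percentile(P[(f>=a)&(f<a+10),2],[10,90])),int(((f>=a)&(f<a+10)).sum())) for a in range(-10,90,10) if ((f>=a)&(f<a+10)).any()])
E
```

```text
{'time_s': np.float64(30.7), 'qpos': array([-0.612, -0.137,  2.345,  0.943,  0.621,  0.048]), 'ee_pos': array([ 0.409, -0.098,  0.152]), 'eef_rot': array([-0.861, -0.006, -1.368])} tilt 40.7 head 11.2 xdip 0.4 xaz -78.4
[ 0.6  7.5 -3.8] [ 0.78 11.78 -6.18]
sideblue 119 c [451.  -88.7] size [54.7 39.2] ang 14.68 z [113.  125.4 137.8]
fwd vs h [(10, array([-11.,  -9.]), 5), (20, array([-22., -13.]), 25), (30, array([-28., -19.]), 28), (40, array([-33., -25.]), 22), (50, array([-35., -30.]), 20), (60, array([-40., -35.]), 22), (70, array([-41., -41.]), 1)]
topblue 265 c [437.  -59.3] size [ 69.4 103.8] ang 14.59 z [106.7 125.  140.7]
fwd vs h [(0, array([-16.,  -9.]), 33), (10, array([-20., -13.]), 39), (20, array([ -23., 1171.]), 50), (30, array([-29., -23.]), 38), (40, array([-36., -29.]), 38), (50, array([-41., -35.]), 37), (60, array([-47., -38.]), 36), (70, array([-47., -44.]), 5)]
```

Call:
jog_arm([
  [3, [0.3, 2.5, -1.3], 0],
  [3, [0.6, 5, -2.6], 0],
  [3, [0.6, 7.5, -3.8], 0],
  [3, [0.6, 7.5, -3.8], 0],
])

```text
time_s: 31.2
ee_pos: [0.4294, -0.0968, 0.0685]
eef_rot: [-0.865, -0.0, -1.366]
force: [-0.2, 0.5, -0.9]
grip_width: 0.0391
```

Call:
jog_arm([
  [3, [0, 0.7, -0.6], 0],
  [3, [0, 1.2, -1], 0],
  [3, [0, 1.7, -1.45], 0],
  [3, [0, 2.2, -1.9], 0],
  [3, [0, 2.7, -2.3], 0],
  [3, [0, 3.2, -2.7], 0],
  [3, [0, 3.6, -3.05], 0],
  [3, [0, 3.6, -3.05], 0],
], grip_force=6)

```text
time_s: 32.0
ee_pos: [0.4307, -0.0978, 0.0247]
eef_rot: [-0.86, -0.003, -1.366]
force: [0.4, 0.6, 0.5]
grip_width: 0.0397
```

```bash
python3 - <<'E'
from m import *
o,R=st();print(np.round(o['force'],1),o['grip_width'])
for n in('side','top'):
    c=shot(n); w=cloud(c); x,y,z=np.moveaxis(w,-1,0)
    hsv=cv2.cvtColor(c['img'],cv2.COLOR_RGB2HSV); H,S,V=[hsv[...,i].astype(int) for i in range(3)]
    m=(x>.38)&(x<.56)&(y>-.17)&(y<0)&(H>100)&(H<125)&(S>120)&(z>-.01)&(z<.09)
    rect(w,m,n+'blue')
    P=(w[m]-[o['ee_pos'][0],o['ee_pos'][1],0])*1000
    if len(P):
        f=P@np.array([.98,.199,0]);print('fwd vs h',[(int(a),np.round(np.percentile(P[(f>=a)&(f<a+10),2],[10,90])),int(((f>=a)&(f<a+10)).sum())) for a in range(-10,90,10) if ((f>=a)&(f<a+10)).any()])
E
```

```text
{'time_s': np.float64(32.0), 'qpos': array([-0.573,  0.286,  2.357,  1.675,  0.476, -0.76 ]), 'ee_pos': array([ 0.431, -0.098,  0.025]), 'eef_rot': array([-0.86 , -0.003, -1.366])} tilt 40.7 head 11.5 xdip 0.2 xaz -78.2
[0.4 0.6 0.5] 0.039667232664100244
sideblue 191 c [475.5 -88.7] size [67.3 42.9] ang 15.0 z [ 6.4 13.3 17.7]
fwd vs h [(10, array([14., 19.]), 12), (20, array([13., 17.]), 30), (30, array([ 8., 17.]), 32), (40, array([ 9., 16.]), 30), (50, array([ 9., 16.]), 30), (60, array([ 9., 14.]), 28), (70, array([ 7., 14.]), 29)]
topblue 230 c [472.4 -89.6] size [74.1 39.2] ang 12.16 z [10.1 15.2 19.7]
fwd vs h [(0, array([15., 19.]), 15), (10, array([14., 20.]), 35), (20, array([14., 20.]), 29), (30, array([12., 20.]), 32), (40, array([11., 19.]), 28), (50, array([11., 18.]), 32), (60, array([10., 18.]), 31), (70, array([ 9., 16.]), 29)]
```

Nearly flat. I release it so it settles, then regrip slightly deeper.

Call:
jog_arm([
  [4.6, [0, 0, 0], 0],
  [5.5, [0, 0, 0], 0],
  [5.5, [0, 0.2, 0.15], 0],
  [5.5, [0, 0.43, 0.3], 0],
  [5.5, [0, 0.43, 0.3], 0],
  [3, [0, 0.43, 0.3], 0],
  [3, [0, 0.43, 0.3], 0],
  [3, [0, 0.43, 0.3], 0],
  [3, [0, 0.43, 0.3], 0],
], grip_force=25)

```text
time_s: 33.0
ee_pos: [0.4347, -0.0969, 0.0215]
eef_rot: [-0.863, -0.003, -1.366]
force: [0.0, 0.1, -0.3]
grip_width: 0.0399
```

Call:
jog_arm([
  [3, [0, -1.5, 1.3], 0],
  [3, [0, -3.8, 3.2], 0],
  [3, [0, -6.5, 5.5], 0],
  [3, [0, -9, 7.5], 0],
  [3, [0, -9, 7.5], 0],
])

```text
time_s: 33.5
ee_pos: [0.4343, -0.0977, 0.1426]
eef_rot: [-0.859, -0.007, -1.367]
force: [-0.3, -1.6, -1.0]
grip_width: 0.0395
```

```bash
python3 - <<'E'
from m import *
o,R=st();print(np.round(o['force'],1),o['grip_width'])
for n in('side','top'):
    c=shot(n); w=cloud(c); x,y,z=np.moveaxis(w,-1,0)
    hsv=cv2.cvtColor(c['img'],cv2.COLOR_RGB2HSV); H,S,V=[hsv[...,i].astype(int) for i in range(3)]
    m=(x>.38)&(x<.56)&(y>-.17)&(y<0)&(H>100)&(H<125)&(S>120)&(z>.05)&(z<.2)
    rect(w,m,n+'blue')
    P=(w[m]-o['ee_pos'])*1000
    if len(P):
        f=P@np.array([.98,.199,0]);print('fwd',np.round([f.min(),f.max()]),'vs h',[(int(a),np.round(np.percentile(P[(f>=a)&(f<a+10),2],[10,50,90])),int(((f>=a)&(f<a+10)).sum())) for a in range(-10,90,10) if ((f>=a)&(f<a+10)).any()])
E
```

```text
{'time_s': np.float64(33.5), 'qpos': array([-0.565, -0.056,  2.302,  0.991,  0.568,  0.025]), 'ee_pos': array([ 0.434, -0.098,  0.143]), 'eef_rot': array([-0.859, -0.007, -1.367])} tilt 40.8 head 11.2 xdip 0.4 xaz -78.3
[-0.3 -1.6 -1. ] 0.03947436775439622
sideblue 184 c [477.5 -88.9] size [61.5 39.7] ang 12.06 z [124.9 132.5 135.2]
fwd [13. 75.] vs h [(10, array([-11., -10.,  -8.]), 8), (20, array([-14., -10.,  -9.]), 30), (30, array([-16., -11.,  -8.]), 35), (40, array([-16., -10.,  -8.]), 35), (50, array([-14.,  -9.,  -7.]), 31), (60, array([-13., -10.,  -7.]), 30), (70, array([-15., -11.,  -8.]), 16)]
topblue 286 c [470.3 -89.8] size [75.1 39.3] ang 12.74 z [127.7 131.4 135.2]
fwd [-0. 75.] vs h [(-10, array([-10., -10., -10.]), 1), (0, array([-14., -11.,  -8.]), 39), (10, array([-15., -12.,  -8.]), 38), (20, array([-14., -11.,  -8.]), 38), (30, array([-14., -11.,  -9.]), 38), (40, array([-13., -12.,  -9.]), 39), (50, array([-14., -11.,  -8.]), 37), (60, array([-15., -11.,  -9.]), 38), (70, array([-14., -12., -10.]), 18)]
```

Blue is held level, with its centre 37 mm ahead of the TCP. Now to the stand.

```bash
python3 - <<'E'
from m import *
print(go([.42,.05,.18],0),go([.42,.226,.16],0))
E
```

```text
[-14.63  -2.07   3.99] [-31.87   1.73   5.46]
```

Call:
jog_arm([
  [3, [-4, -1, 1.5], 0],
  [3, [-8.5, -2, 3], 0],
  [3, [-13, -2, 4], 0],
  [3, [-17.5, -1.5, 4.3], 0],
  [3, [-22, -1, 4.6], 0],
  [3, [-26.5, 0, 5], 0],
  [3, [-30, 1, 5.4], 0],
  [3, [-31.9, 1.7, 5.5], 0],
  [3, [-31.9, 1.7, 5.5], 0],
  [3, [-31.9, 1.7, 5.5], 0],
])

```text
time_s: 34.6
ee_pos: [0.4193, 0.1895, 0.16]
eef_rot: [-0.877, -0.006, -1.367]
force: [0.0, 0.5, -0.5]
grip_width: 0.0391
```

```bash
python3 - <<'E'
from m import *
st();print(go([.43,.2288,.09],0),go([.5315,.249,.09],0))
E
```

```text
{'time_s': np.float64(34.6), 'qpos': array([ 0.424, -0.094,  2.275, -0.486,  0.314,  2.203]), 'ee_pos': array([0.419, 0.19 , 0.16 ]), 'eef_rot': array([-0.877, -0.006, -1.367])} tilt 39.8 head 11.3 xdip 0.3 xaz -78.3
[-3.67  6.54 -3.05] [-3.6  13.16  4.91]
```

Call:
jog_arm([
  [3, [-2, 2, -1], 0],
  [3, [-3.7, 4.5, -2], 0],
  [3, [-3.7, 6.5, -3], 0],
  [3, [-3.7, 6.5, -3], 0],
  [3, [-3.7, 6.5, -3], 0],
])

```text
time_s: 35.1
ee_pos: [0.4367, 0.2192, 0.1071]
eef_rot: [-0.901, 0.005, -1.355]
force: [-0.4, 0.1, -0.4]
grip_width: 0.0397
```

```bash
python3 - <<'E'
from m import *
o,R=st();print(go([.5315,.249,.09],0))
for n in('side','top'):
    c=shot(n); w=cloud(c); x,y,z=np.moveaxis(w,-1,0)
    hsv=cv2.cvtColor(c['img'],cv2.COLOR_RGB2HSV); H,S,V=[hsv[...,i].astype(int) for i in range(3)]
    rect(w,(x>.38)&(x<.56)&(y>.15)&(y<.3)&(H>100)&(H<125)&(S>120)&(z>.03)&(z<.2),n+'blue')
E
```

```text
{'time_s': np.float64(35.1), 'qpos': array([ 0.468,  0.099,  2.235, -0.79 ,  0.215,  2.552]), 'ee_pos': array([0.437, 0.219, 0.107]), 'eef_rot': array([-0.901,  0.005, -1.355])} tilt 38.4 head 12.7 xdip -0.3 xaz -77.6
[-0.88  7.49  6.7 ]
sideblue 113 c [481.4 226.9] size [55.9 42.1] ang 14.2 z [86.4 94.2 98.6]
topblue 271 c [473.1 226.6] size [76.  39.7] ang 11.57 z [ 92.2  96.8 101.3]
```

Joint 6 is touching its limit, so the hand drifts by about 2°, which is tolerable. I proceed in steps and re-measure.

```bash
python3 - <<'E'
from m import *
print(go([.45,.2328,.091],0),go([.49,.2408,.091],0))
E
```

```text
[-1.02  2.33  0.11] [-0.94  4.87  3.3 ]
```

Call:
jog_arm([
  [3, [-0.5, 1.2, 0], 0],
  [3, [-1, 2.3, 0.1], 0],
  [3, [-1, 3.5, 1.5], 0],
  [3, [-0.95, 4.8, 3.3], 0],
  [3, [-0.95, 4.8, 3.3], 0],
])

```text
time_s: 35.7
ee_pos: [0.4918, 0.2407, 0.0936]
eef_rot: [-0.899, 0.007, -1.354]
force: [0.3, -0.3, -1.0]
grip_width: 0.0397
```

```bash
python3 - <<'E'
from m import *
o,R=st();print(go([.5315,.249,.089],0))
for n in('side','top'):
    c=shot(n); w=cloud(c); x,y,z=np.moveaxis(w,-1,0)
    hsv=cv2.cvtColor(c['img'],cv2.COLOR_RGB2HSV); H,S,V=[hsv[...,i].astype(int) for i in range(3)]
    rect(w,(x>.38)&(x<.6)&(y>.15)&(y<.3)&(H>100)&(H<125)&(S>120)&(z>.03)&(z<.2),n+'blue')
E
```

```text
{'time_s': np.float64(35.7), 'qpos': array([ 0.453,  0.246,  2.098, -0.802,  0.196,  2.553]), 'ee_pos': array([0.492, 0.241, 0.094]), 'eef_rot': array([-0.899,  0.007, -1.354])} tilt 38.5 head 12.9 xdip -0.4 xaz -77.6
[0.05 2.88 2.89]
sideblue 104 c [537.9 249.3] size [55.9 39.1] ang 11.63 z [71.6 81.  84.2]
topblue 255 c [526.2 247.7] size [74.2 39.9] ang 12.06 z [77.4 82.2 86.3]
```

Call:
jog_arm([
  [3, [0, 1, 0.9], 0],
  [3, [0, 1.7, 1.7], 0],
  [3, [0, 2.4, 2.4], 0],
  [3, [0, 2.9, 2.9], 0],
  [3, [0, 2.9, 2.9], 0],
])

```text
time_s: 36.3
ee_pos: [0.5305, 0.2491, 0.0882]
eef_rot: [-0.9, 0.007, -1.353]
force: [0.3, 0.4, -0.8]
grip_width: 0.0393
```

```bash
python3 - <<'E'
from m import *
o,R=st();print(go([.5315,.249,.0825],0), np.round(o['force'],1))
for n in('side','top'):
    c=shot(n); w=cloud(c); x,y,z=np.moveaxis(w,-1,0)
    hsv=cv2.cvtColor(c['img'],cv2.COLOR_RGB2HSV); H,S,V=[hsv[...,i].astype(int) for i in range(3)]
    m=(x>.45)&(x<.64)&(y>.18)&(y<.33)&(H>100)&(H<125)&(S>120)&(z>.05)&(z<.1)
    rect(w,m,n+'blue'); P=w[m]
    q=(P[:,:2]-[.568,.2566])*1000; a=np.radians(11.4); f=q@[np.cos(a),np.sin(a)]; l=q@[-np.sin(a),np.cos(a)]; t=P[:,2]>.072
    print('stand frame fwd',np.percentile(f,[1,99]).round(1),'lat',np.percentile(l,[1,99]).round(1))
E
```

```text
{'time_s': np.float64(36.3), 'qpos': array([ 0.431,  0.327,  2.002, -0.701,  0.197,  2.434]), 'ee_pos': array([0.531, 0.249, 0.088]), 'eef_rot': array([-0.9  ,  0.007, -1.353])} tilt 38.4 head 12.9 xdip -0.4 xaz -77.5
[ 0.04  0.51 -0.29] [ 0.3  0.4 -0.8]
sideblue 82 c [576.7 255.7] size [56.5 39.7] ang 4.7 z [66.6 75.5 79.3]
stand frame fwd [-18.4  35.1] lat [-21.3  15.1]
topblue 140 c [565.8 252.2] size [75.4 38.7] ang 2.17 z [73.  77.5 82.4]
stand frame fwd [-39.5  34.9] lat [-19.7  19.1]
```

Call:
jog_arm([
  [3, [0, 0.25, -0.08], 0],
  [3, [0, 0.45, -0.15], 0],
  [3, [0, 0.57, -0.21], 0],
  [3, [0, 0.6, -0.23], 0],
  [3, [0, 0.6, -0.23], 0],
  [3.9, [0, 0.6, -0.23], 0],
  [4.3, [0, 0.6, -0.23], 0],
  [5.5, [0, 0.6, -0.23], 0],
  [5.5, [0, 0.6, -0.23], 0],
])

```text
time_s: 37.3
ee_pos: [0.5321, 0.2496, 0.0819]
eef_rot: [-0.9, 0.006, -1.353]
force: [-0.2, -0.2, 0.5]
grip_width: 0.0538
```

Call:
jog_arm([
  [5.5, [0, -1, 0], 0],
  [5.5, [0, -3, 0], 0],
  [5.5, [0, -6, 0], 0],
  [5.5, [0, -10, 0], 0],
  [3, [0, -15, 0], 0],
  [0, [0, -19, 0], 0],
  [0, [0, -22, 0], 0],
])

```text
time_s: 38.0
ee_pos: [0.3977, 0.2187, 0.2564]
eef_rot: [-0.898, 0.007, -1.353]
force: [1.2, 0.6, -0.2]
grip_width: 0.0343
```

```bash
python3 - <<'E'
from m import *
o,R=st(); print(np.round(o['force'],1))
for n in('side','top'):
    c=shot(n); w=cloud(c); x,y,z=np.moveaxis(w,-1,0)
    hsv=cv2.cvtColor(c['img'],cv2.COLOR_RGB2HSV); H,S,V=[hsv[...,i].astype(int) for i in range(3)]
    m=(x>.45)&(x<.64)&(y>.18)&(y<.33)&(H>100)&(H<125)&(S>120)&(z>.05)&(z<.1)
    rect(w,m,n+'blue'); P=w[m]
    q=(P[:,:2]-[.568,.2566])*1000; a=np.radians(11.4); f=q@[np.cos(a),np.sin(a)]; l=q@[-np.sin(a),np.cos(a)]
    print('stand frame fwd',np.percentile(f,[1,99]).round(1),'lat',np.percentile(l,[1,99]).round(1))
    for s in range(-40,40,10):
        k=(f>=s)&(f<s+10)
        if k.sum()>3: print(s,k.sum(),np.percentile(l[k],[2,98]).round(1),np.percentile(P[k,2]*1000,[50,90]).round(1))
    rect(w,(x>.5)&(x<.65)&(y>.2)&(y<.33)&(z>.245),'knob')
a=load('top')['img'][165:215,160:210,::-1]; b=load('side')['img'][155:205,200:262,::-1]
a=cv2.resize(a,(480,480),interpolation=cv2.INTER_CUBIC); b=cv2.resize(b,(595,480),interpolation=cv2.INTER_CUBIC)
cv2.imwrite('pics/q.png',np.hstack([a,b[:,120:440]]))
E
```

```text
{'time_s': np.float64(38.0), 'qpos': array([ 0.523, -0.259,  2.146, -0.314,  0.627,  2.073]), 'ee_pos': array([0.398, 0.219, 0.256]), 'eef_rot': array([-0.898,  0.007, -1.353])} tilt 38.5 head 13.0 xdip -0.4 xaz -77.5
[ 1.2  0.6 -0.2]
sideblue 96 c [567.9 250.4] size [40.4 77.6] ang 88.79 z [62.9 70.1 73.5]
stand frame fwd [-38.7  36.1] lat [-20.6  19.2]
-40 15 [-18.7  10.9] [70.9 72.9]
-30 22 [-19.6  19.9] [69.9 72.2]
-20 21 [-21.2  16.9] [70.9 74. ]
-10 18 [-20.2  10.2] [70.7 73.1]
0 7 [-15.9  10.4] [69.8 70.7]
10 5 [-18.5  -2.9] [71.5 72.7]
20 8 [-14.4   9. ] [69.7 71.4]
30 6 [-19.7  -5.9] [66.  68.7]
knob 71 c [567.2 255.1] size [36.5 34.4] ang 74.24 z [247.8 256.9 260.1]
topblue 151 c [568.2 257. ] size [75.4 39.9] ang 13.06 z [66.8 71.4 76.2]
stand frame fwd [-37.1  37.5] lat [-19.5  18.2]
-40 27 [-20.   16.5] [70.9 75.2]
-30 35 [-19.2  17.7] [71.7 75.2]
-20 38 [-19.   18.8] [71.2 75.2]
-10 18 [-19.2  16.6] [71.8 74.5]
0 6 [-19.2 -15.2] [70.1 72.8]
10 4 [-18.6 -15.5] [73.  73.8]
20 4 [-18.9 -16.3] [72.6 74.7]
30 19 [-17.9   9.2] [71.7 74.8]
knob 136 c [567.6 256.7] size [35.9 36.3] ang 75.25 z [254.4 258.6 262.6]
```

Blue lies flat and centred within about 1 mm, with yaw within 2° of the stand, and the knob is at rest height. Next I press the knob with closed fingers.

```bash
python3 - <<'E'
from m import *
print(go([.42,.22,.33],0),go([.562,.2553,.32],0),go([.562,.2553,.285],0))
E
```

```text
[ 0.34 -4.31  6.17] [-0.02  5.63 16.95] [1.000e-02 8.360e+00 1.476e+01]
```

Call:
jog_arm([
  [0, [0.3, -2.5, 3.5], 0],
  [0, [0.3, -4.3, 6.2], 0],
  [0, [0.2, -1.5, 9.5], 0],
  [0, [0.1, 1.5, 12.5], 0],
  [0, [0, 4, 15.2], 0],
  [0, [0, 5.6, 17], 0],
  [0, [0, 5.6, 17], 0],
  [0, [0, 7, 15.9], 0],
  [0, [0, 8, 15.1], 0],
  [0, [0, 8, 15.1], 0],
])

```text
time_s: 39.1
ee_pos: [0.5623, 0.2547, 0.2827]
eef_rot: [-0.904, 0.006, -1.353]
force: [0.2, -0.3, 0.5]
grip_width: 0.0004
```

```bash
python3 - <<'E'
from m import *
o,R=st(); print(np.round(o['force'],1),go([.562,.2553,.281],0),go([.562,.2553,.259],0))
E
```

```text
{'time_s': np.float64(39.1), 'qpos': array([ 0.413,  0.107,  1.742, -0.194,  0.643,  1.885]), 'ee_pos': array([0.562, 0.255, 0.283]), 'eef_rot': array([-0.904,  0.006, -1.353])} tilt 38.2 head 12.9 xdip -0.3 xaz -77.5
[ 0.2 -0.3  0.5] [-0.06  0.13 -0.12] [-0.05  1.85 -1.48]
```

Call:
jog_arm([
  [0, [0, 0.3, -0.25], 0],
  [0, [0, 0.7, -0.55], 0],
  [0, [0, 1.1, -0.85], 0],
  [0, [0, 1.5, -1.15], 0],
  [0, [0, 1.8, -1.4], 0],
  [0, [0, 1.8, -1.4], 0],
])

```text
time_s: 39.7
ee_pos: [0.5634, 0.2554, 0.2637]
eef_rot: [-0.898, 0.007, -1.353]
force: [-4.8, -1.5, 8.5]
grip_width: 0.0006
```

Call:
jog_arm([
  [0, [0, 0.08, -0.06], 0],
  [0, [0, 0.16, -0.12], 0],
  [0, [0, 0.16, -0.12], 0],
])

```text
time_s: 40.0
ee_pos: [0.5635, 0.2554, 0.2622]
eef_rot: [-0.898, 0.007, -1.353]
force: [-5.4, -2.6, 9.0]
grip_width: 0.0006
```

Call:
jog_arm([
  [0, [0, 0.1, -0.1], 0],
  [0, [0, 0.2, -0.18], 0],
  [0, [0, 0.24, -0.22], 0],
  [0, [0, 0.24, -0.22], 0],
])

```text
time_s: 40.4
ee_pos: [0.5634, 0.2554, 0.2592]
eef_rot: [-0.897, 0.007, -1.353]
force: [-5.0, -3.1, 9.8]
grip_width: 0.0004
```

Call:
jog_arm([
  [0, [0, 0.06, -0.06], 0],
  [0, [0, 0.06, -0.06], 0],
])

```text
time_s: 40.6
ee_pos: [0.5634, 0.2554, 0.2585]
eef_rot: [-0.897, 0.007, -1.353]
force: [-4.3, -3.7, 9.9]
grip_width: 0.0006
```

```bash
python3 - <<'E'
from m import *
o,R=st(); print(np.round(o['force'],1))
for n in('top','side'):
    c=shot(n); w=cloud(c); x,y,z=np.moveaxis(w,-1,0); g=c['img'].astype(int)
    hsv=cv2.cvtColor(c['img'],cv2.COLOR_RGB2HSV); V=hsv[...,2]
    a=np.radians(11.4); f=(x-.568)*np.cos(a)+(y-.2566)*np.sin(a); l=-(x-.568)*np.sin(a)+(y-.2566)*np.cos(a)
    k=(np.hypot(f,l)<.018)&(f>0.002)&(z>.2)&(z<.27); print(n,'knob z',k.sum(),np.percentile(z[k]*1000,[10,50,90]).round(1) if k.any() else '')
E
```

```text
{'time_s': np.float64(40.6), 'qpos': array([ 0.414,  0.131,  1.777, -0.214,  0.578,  1.909]), 'ee_pos': array([0.563, 0.255, 0.258]), 'eef_rot': array([-0.897,  0.007, -1.353])} tilt 38.6 head 13.0 xdip -0.4 xaz -77.5
[-4.3 -3.7  9.9]
top knob z 41 [235.9 253.4 263.2]
side knob z 38 [203.8 232.5 249.8]
```

Call:
jog_arm([
  [0, [0, 0.08, -0.06], 0],
  [0, [0, 0.08, -0.06], 0],
])

```text
time_s: 40.9
ee_pos: [0.5634, 0.2555, 0.2575]
eef_rot: [-0.897, 0.007, -1.353]
force: [-5.2, -3.2, 10.3]
grip_width: 0.0005
```

Call:
jog_arm([
  [0, [0, 0.08, -0.06], 0],
  [0, [0, 0.08, -0.06], 0],
])

```text
time_s: 41.1
ee_pos: [0.5634, 0.2555, 0.2566]
eef_rot: [-0.897, 0.007, -1.353]
force: [-6.1, -3.3, 9.7]
grip_width: 0.0005
```

Call:
jog_arm([
  [0, [0, 0.08, -0.06], 0],
  [0, [0, 0.08, -0.06], 0],
])

```text
time_s: 41.3
ee_pos: [0.5636, 0.2555, 0.2564]
eef_rot: [-0.895, 0.007, -1.353]
force: [-9.6, -4.6, 16.0]
grip_width: 0.0007
```

Call:
jog_arm([
  [0, [0, 0.08, -0.06], 0],
  [0, [0, 0.08, -0.06], 0],
])

```text
time_s: 41.5
ee_pos: [0.5637, 0.2555, 0.2562]
eef_rot: [-0.894, 0.007, -1.353]
force: [-15.2, -6.7, 21.4]
grip_width: 0.0007
```

The force jumped at z = 0.2564, so the foot bears on the block. I hold for a second, then rise.

Call:
jog_arm([
  [0, [0, 0, 0], 0],
  [0, [0, 0, 0], 0],
  [0, [0, 0, 0], 0],
  [0, [0, 0, 0], 0],
  [0, [0, 0, 0], 0],
  [0, [0, 0, 0], 0],
  [0, [0, 0, 0], 0],
  [0, [0, 0, 0], 0],
  [0, [0, 0, 0], 0],
  [0, [0, 0, 0], 0],
])

```text
time_s: 42.5
ee_pos: [0.5637, 0.2555, 0.2562]
eef_rot: [-0.894, 0.007, -1.353]
force: [-15.2, -7.5, 21.4]
grip_width: 0.0003
```

Call:
jog_arm([
  [0, [0, -0.3, 0.25], 0],
  [0, [0, -0.8, 0.6], 0],
  [0, [0, -1.4, 1.1], 0],
  [0, [0, -2, 1.6], 0],
  [0, [0, -3, 2.4], 0],
  [0, [0, -6, 4], 0],
  [0, [0, -10, 2], 0],
  [0, [0, -15, 0], 0],
  [0, [0, -18, -2], 0],
  [0, [0, -18, -2], 0],
])

```text
time_s: 43.5
ee_pos: [0.4362, 0.2266, 0.3849]
eef_rot: [-0.895, 0.008, -1.352]
force: [0.3, -0.1, 0.3]
grip_width: 0.0006
```

```bash
python3 - <<'E'
from m import *
o,R=st(); print(np.round(o['force'],1))
for n in('side','top'):
    c=shot(n); w=cloud(c); x,y,z=np.moveaxis(w,-1,0)
    hsv=cv2.cvtColor(c['img'],cv2.COLOR_RGB2HSV); H,S,V=[hsv[...,i].astype(int) for i in range(3)]
    rect(w,(x>.45)&(x<.64)&(y>.18)&(y<.33)&(H>100)&(H<125)&(S>120)&(z>.05)&(z<.1),n+'blue')
    rect(w,(x>.5)&(x<.65)&(y>.2)&(y<.33)&(z>.23)&(np.hypot(x-.568,y-.257)<.025),'knob')
    rect(w,(x>.45)&(x<.7)&(abs(y)<.1)&(H<16)&(S>190)&(V>120)&(z<.1),'orange')
a=load('top')['img'][130:290,110:390,::-1]; b=load('side')['img'][110:330,150:330,::-1]
a=cv2.resize(a,None,fx=1.6,fy=1.6); b=cv2.resize(b,None,fx=1.9,fy=1.9); H=max(a.shape[0],b.shape[0])
p=lambda i:np.pad(i,((0,H-i.shape[0]),(0,0),(0,0)))
cv2.imwrite('pics/fin.png',np.hstack([p(a),p(b)]))
E
```

```text
{'time_s': np.float64(43.5), 'qpos': array([ 0.486, -0.256,  1.848, -0.205,  0.9  ,  1.914]), 'ee_pos': array([0.436, 0.227, 0.385]), 'eef_rot': array([-0.895,  0.008, -1.352])} tilt 38.7 head 13.1 xdip -0.5 xaz -77.5
[ 0.3 -0.1  0.3]
sideblue 116 c [567.7 252.4] size [75.2 40.7] ang 6.96 z [62.7 70.9 74.4]
knob 79 c [567.6 256.8] size [37.2 34.8] ang 84.86 z [236.3 255.8 260.1]
orange 79 c [587.1   0.9] size [49.3 80.6] ang 71.74 z [ 4.1 11.3 18.8]
topblue 152 c [568.3 257. ] size [75.6 40.2] ang 11.67 z [66.7 71.9 75.4]
knob 136 c [567.4 256.9] size [34.5 36.8] ang 44.58 z [253.7 258.6 262.9]
orange 1 c [561.3 -14. ] size [0. 0.] ang 0.0 z [19.2 19.2 19.2]
```

View pics/fin.png

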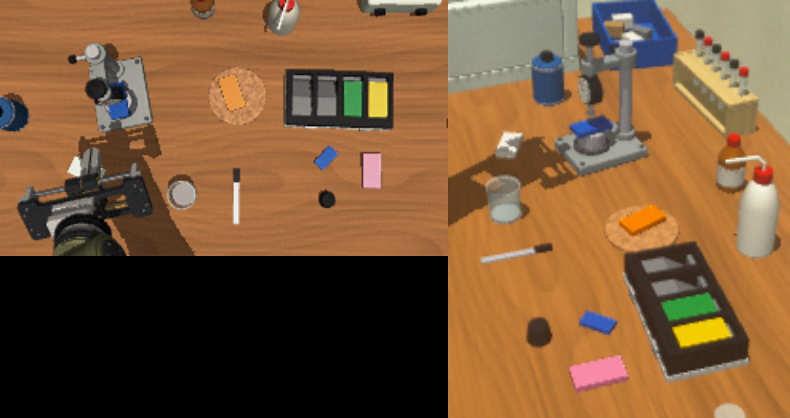

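The final view shows blue on the anvil under the gauge and orange flat on the mat at (232,93) in the left picture. Green and yellow are in their nests, and everything else is where it was. The knob is back up and the hand is clear, so I hand in.

```bash
python3 -c "
from h import *
print(ctrl.hand_in())"
```

```text
the job is handed in; nothing more can be done
None
```

The gauge check is done in the order asked and handed in at 43.6 s of the 70 s allowed; the hand-in gave no verdict.

- **Orange block:** it lies flat on the cork mat, within about 5 mm of the mat's centre.
- **Blue block:** I tipped it out of its nest, laid it flat on the table in front of the case, regripped it and laid it on the anvil. The last check put it within about 1 mm of the gauge's axis. Its yaw read 11.7° against the stand's 11.4°; the check just before the press read 13.1°. The side view's yaw of 7° disagreed, but the gauge hides part of the block in that view.
- **Gauge:** I pushed the knob down until the force rose sharply from about 10 N to 21 N, which showed the foot bearing on the block. I held it there for just over a second and let it rise. The knob then read 259 mm, its rest height.
- **Everything else:** in the last pictures the green and yellow blocks, the look-alikes and the other things in view are where they were. The flask was outside those crops and I did not check it. The hand was clear, with no force on it.

**Tilting the hand:** the jog turns only about the fingers' axis, and a vertical hand would have hit the dial. I tilted the hand by pushing it against the arm's reach limit; one of those moves read a brief 83 N at the wrist, below the 120 N limit. Joint 6 also ran against the end of its range a few times, which shifted the hand by 2–4°. I corrected for this or judged it small enough to leave.

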